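Clamp the glued deck box at the game library's repair counter

TASK

Lift the tall wooden deck box off the drying rail, pulling it up past its sprung catch, and stand it upright on the bed of the bar clamp, square between the fixed jaw and the pad, and let go of it. Then pump the clamp's trigger, without pushing the pad by hand, until the pad holds the box firmly against the fixed jaw but does not crush it (about 12 newtons is right, more than 20 crushes it). Finish while still holding the trigger pressed back so that the box stays clamped; disturb nothing else.

Things in the scene. Friction and masses are not known exactly. Their poses are not given: they have to be found in the camera images.
- deck_box: Loose wooden deck box (just glued), 44 mm (its x) by 58 mm (its y) by 80 mm tall, about 0.22 kg. Origin: centre of its underside, z up. A 3 mm deep groove runs along y in both 44 mm-apart faces, 8 to 20 mm above the underside; the 58 mm-apart end faces are plain and are the ones to grip. It starts upright in one of the two stations of the rail.
- low_block: Bystander: loose wooden block of the same section, 44 by 36 mm and only 45 mm tall, in the rail's other station. Leave it. Origin: centre of underside.
- rail: Fixed aluminium drying rail, 92 mm by 200 mm long (along its y). Origin: underside of the channel's middle, on the counter. Channel floor 10 mm above the counter; wall 36 mm high at x = +23 to +31 mm, lip 16 mm high at x = -23 to -31 mm, steel catch housings 36 mm high to x = -53 mm.
- clamp: Fixed bench bar clamp. Origin: centre of the underside of its base plate, 260 mm (x) by 90 mm (y), on the counter; +x runs along the bar from trigger to fixed jaw. The bed for the box is 12 mm above the counter. Fixed jaw face at x = 115 mm; pad face at x = 25 mm + jaw - cushion. Grey housing 80 mm high from x = -70 to -10 mm. The bar sticks out behind to x = -154 mm when fully back.
- anvil: Fixed jaw of the clamp: upright plate 14 by 56 by 76 mm tall. Origin: foot of its clamping face, on the bed at clamp x = +115 mm, y = 0.
- pad: The moving jaw's rubber pad, 8 mm thick, 44 mm wide, 36 mm tall. Origin: centre of its clamping face, 50 mm above the counter; clamp axes. Not to be pushed by hand.
- trigger: The clamp's swinging trigger: steel strip 8 by 20 mm rising from its hinge, with the finger bar across its top. Origin: on its hinge, along clamp y, at clamp x = -25 mm, 95 mm above the counter. The finger bar swings on a 70 mm radius towards clamp -x, 30 mm in all, and springs back by itself (3 to 5 N at the finger bar).
- trigger_angle (a joint): Trigger angle, rad: 0 at rest, 0.42 to 0.44 fully squeezed. Ratchet with 5 mm teeth: while engaged the bar advances about 36 mm per rad; a full squeeze and full return gives 15 mm (10 if short). It returns slowly (damped, 0.5 s). On the return the bar stays, held by 4 N of friction; a pad pressed harder backs it off to about 4 N, so pressure lasts only while the trigger is held.
- jaw (a joint): Advance of the clamp's bar, m: 0 fully back, grows towards the fixed jaw, up to 0.064. It starts anywhere from 0.002 to 0.024.
- cushion (a joint): Compression of the spring behind the pad, m: 0 when the pad is free, up to 0.016. 2 N per mm: the pressure on the box is 2000 N/m times this value. Force needed at the finger bar: about 0.54 times (pressure + 4 N), plus the trigger's own spring.
- pawn: Bystander: loose wooden game pawn, 32 mm across, 58 mm tall, beside the clamp.
- glue: Bystander: white glue bottle, 48 mm across, 130 mm tall.
- dice_cup: Bystander: dark wooden dice cup standing mouth down, 72 mm across, 95 mm tall.
- tin: Bystander: flat steel tin, 95 by 65 by 30 mm, stuck fast to the counter.
- station_a (a point): Channel floor of one rail station (rail x = 0, y = -55 mm). A sprung roller on its -x side sits in the box's groove: a straight upward pull of about 6 to 12 N (with the box's weight) frees the box within 10 mm of lift; it clears the walls once lifted 30 mm.
- station_b (a point): Channel floor of the other, equal rail station (rail x = 0, y = +55 mm).
- clamp_handle (a point): Top of the clamp's fixed upright wooden handle behind the trigger, 190 mm above the counter; the handle is 15 mm (x) by 30 mm, its front face at clamp x = -69 mm.
- finger_bar (a point): Grey round bar (16 mm diameter, 44 mm long along clamp y) at the top of the trigger, the place to push. Origin: its centre, 165 mm above the counter at clamp x = -25 mm, y = 0 with the trigger at rest. Push it towards the handle (clamp -x) with closed fingers from above, standing in front of it (its front is at clamp x = -17 mm at rest).
Things that resemble listed ones, but are neither listed nor needed, are in the scene too. Leave any blue or pink look-alike of the deck_box alone.

How it is judged:
By the outcome, as a careful person would: the job done as asked, in the order asked, and still so for the second after the job is handed in, while the arm keeps its last pose, push and grip.
It also fails if it takes over 64 s, if anything falls off the work surface, if the arm or the gripper's body presses on something with over 40 N, if the wrist force passes 120 N, or if a joint passes its speed limit or range.

ROBOT

A 7-joint arm with a two-finger parallel gripper is mounted at the origin on the work surface. World frame = base frame: x ahead of the robot, y to its left, z up, the work surface at z = 0. Lengths are in mm, angles in rad, forces in N, time in s.
With the tool pointing down it reaches from about 425 to 825 mm from the base axis. Payload 3.6 kg.
Tool frame: the origin (TCP) lies at the very end of the fingers, on their centre line; the grasp point (between the pads) lies ctrl.hold_point_z behind it (ctrl.hold_point_z is the distance from the TCP to the grasp point, in mm); z points along the fingers, x is the direction in which the jaws open and shut, and the axes are right-handed (so a half turn about z gives the same grasp; the last joint's range is limited). The gripper opens to 93 mm and grips with 3 to 60 N. Pads are 15 mm wide; open, the fingers measure 128 mm over their backs; the gripper's body (75 mm by 188 mm) begins 65 mm behind the grasp point.
Start: joints at [-1.147, 0.615, -0.013, 1.423, 0.008, 1.103, -0.04], TCP at [282.574, 585.332, 218.64] pointing down, gripper open.
Joint ranges: [-3.12, 3.12], [-0.3, 2.06], [-1.34, 1.32], [0.26, 2.42], [-1.36, 4.5], [0.01, 1.98], [-2.84, 2.84]. Speed limits (rad/s): [2.79, 2.79, 3.14, 3.14, 3.14, 3.14, 3.14].

INTERFACE

Orientations are given as a rotation vector (axis times angle).
In Python, from bench import ctrl gives the robot as it stands.
- The arm moves only by the tool drive_tool, never from a script. Its argument "moves" is a list of rows, each an object with "linear": the shift along the tool's x, y, z in m, a list of three; "angular": the turn, a rotation vector about the tool's x, y, z in rad, a list of three; "fingers": the gripper's target within -1 to 1 (shut at 1, half-way at 0, fully open at -1). A call has 1 to 8 rows; each row shifts and turns the commanded pose from where the row before left it, along the tool's axes as they then stand; what a row does not reach is not made up. A row lasts 1/12 s, in which the tool goes at most 41.7 mm and 7.16 degrees, less where a joint would pass 70% of its speed; a pose out of reach is approached as far as the arm can. A call is refused whole if a number of a shift passes 0.0417 or a number of a turn 0.125, either way. A call with a gripper value outside its range is refused whole. The fingers move at their own pace and stop on an object; "force" is the grip in N (left out, the last holds). Time passes only in rows, so rows that do not move let the fingers close. It gives the time, the measured TCP pose, the force and the opening at its end, in the units of the state.
- ctrl.get_obs(): the state, without advancing time (a new reading comes with each control period).
- ctrl.grab_frame(name): name is "side" or "top"; returns a dict with "color" (420x560x3 uint8, blue, green, red), "intrinsics" (3x3 intrinsics, pixels), "k1" (the pictures are not rectified: a ray, as slopes to the right and down, at radius r is drawn at 1 + k1 r^2 times it, then the intrinsics apply), "T" (4x4, takes a point from camera to world coordinates). Camera axes: x right, y down, z forward; pixel columns grow to the right and rows downward; lengths in mm; the calibration is good to about 2 mm. A picture is of the moment at which its call begins. There is no depth.
- ctrl.job_done(): hands the job in, once; it reports no verdict.
The state is a dict: "clock": time; "joint_pos": joint angles; "dq": joint speeds; "joint_torque": joint torques, N m; "tool_pos": TCP position; "orientation": TCP orientation; "ft_force": force on the tool from outside, world axes, zero at the start; "ft_torque": the same for the moment, N m; "width": finger opening in mm.
Only numpy, scipy, OpenCV 4.12 (cv2) and the standard library are available. Lean on these libraries where they do the work, as an engineer would, in place of code of your own. Each camera call takes 0.05 s, during which the arm holds its last target.

## Working session

There is one attempt and no reset: what is moved stays moved. The work goes in short steps, Python scripts to look and compute and a tool call to move; the robot and the scene stay as the last step left them, time stands still between calls to the robot, and variables do not carry over. Pictures are saved under pics/ and viewed, and the job is handed in when it is done.

Besides the shell and the picture viewer there is one more tool, called after "Emit:" by a JSON object that holds its "api" and its "payload", one argument or row to a line. drive_tool: Moves the arm, as the interface text tells. Its arguments: {"type":"object","properties":{"moves":{"type":"array"},"force":{"type":"number"}},"required":["moves"]}

```bash
mkdir -p pics; ls; python3 - <<'E'
from bench import ctrl
import cv2,numpy as np
print(ctrl.hold_point_z)
for n in ("side","top"):
    f=ctrl.grab_frame(n); cv2.imwrite(f"pics/{n}0.png",f["color"]); print(n,f["intrinsics"],f["k1"],f["T"])
    np.savez(f"{n}0.npz",**f)
print(ctrl.get_obs())
E
```

```text
pics
18.8
side [[420.10727375   0.         279.18448309]
 [  0.         420.10727375 210.75360542]
 [  0.           0.           1.        ]] -0.023841605190180352 [[ 9.76069450e-01 -1.49253040e-01  1.58151697e-01  3.89118967e+02]
 [-2.16952498e-01 -7.17975312e-01  6.61394787e-01 -6.38230239e+02]
 [ 1.48338311e-02 -6.79878652e-01 -7.33174588e-01  9.42276610e+02]
 [ 0.00000000e+00  0.00000000e+00  0.00000000e+00  1.00000000e+00]]
top [[537.17423823   0.         278.45680462]
 [  0.         537.17423823 210.61725958]
 [  0.           0.           1.        ]] -0.21886546875332552 [[-3.00243520e-03 -9.85972058e-01  1.66883454e-01  3.64489403e+02]
 [-9.99871095e-01  5.59219331e-03  1.50506124e-02  7.04815770e+01]
 [-1.57727278e-02 -1.66816753e-01 -9.85861751e-01  1.37933074e+03]
 [ 0.00000000e+00  0.00000000e+00  0.00000000e+00  1.00000000e+00]]
{'clock': 0.1, 'joint_pos': array([-1.1475024 ,  0.61579678, -0.01260629,  1.42472318,  0.00809236,
        1.10341116, -0.04041462]), 'dq': array([ 5.58164704e-05, -2.24841353e-03,  1.89156654e-03, -3.47853656e-03,
       -5.98281363e-04, -5.35236321e-04, -2.56161865e-04]), 'joint_torque': array([ 1.00329744e-03, -4.60043013e+01,  2.09878385e-01, -1.66243887e+01,
       -6.12026104e-02,  1.69310166e-02,  1.00493282e-04]), 'tool_pos': array([282.29091174, 584.71270368, 217.61887065]), 'orientation': array([ 2.65981009,  1.66949657, -0.00302056]), 'ft_force': array([-0.17961438, -0.48627841, -0.38115447]), 'ft_torque': array([-0.01277166,  0.00705839,  0.0145715 ]), 'width': 92.77745389095925}
```

View pics/side0.png

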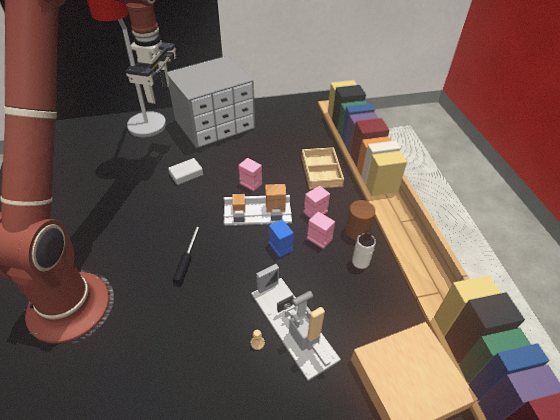

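View pics/top0.png

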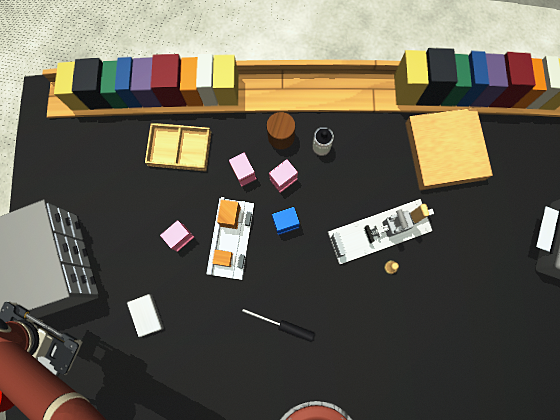

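The side view shows the rail at (258,209) and the clamp at (295,325). In the top view the rail is at (231,238) and the clamp at (381,232). Deck box candidates in the top view:
- Orange-brown box on the rail at (228,212)
- Low orange block on the rail at (222,258)
- Blue box at (286,220)
- Pink boxes at (241,168), (284,175) and (177,236)

The tall one in the rail fits the description. I'll check it in enlarged crops.

```bash
python3 - <<'E'
import cv2,numpy as np
s=cv2.imread('pics/side0.png');t=cv2.imread('pics/top0.png')
def c(i,x0,x1,y0,y1,k): return cv2.resize(i[y0:y1,x0:x1],None,fx=k,fy=k,interpolation=cv2.INTER_CUBIC)
cv2.imwrite('pics/c1.png',np.hstack([c(t,190,270,190,290,5),c(s,215,295,160,260,5)]))
cv2.imwrite('pics/c2.png',c(t,320,445,190,275,6))
cv2.imwrite('pics/c3.png',c(s,240,350,255,385,4.5))
E
```

```text
(no output)
```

View pics/c1.png

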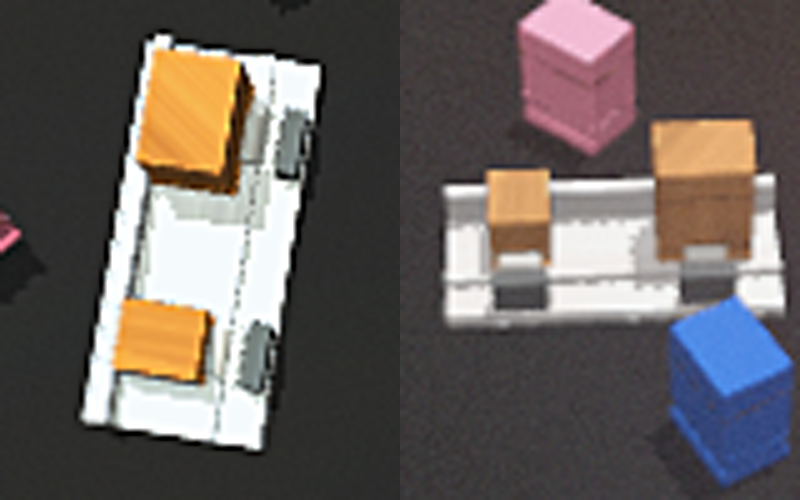

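View pics/c2.png

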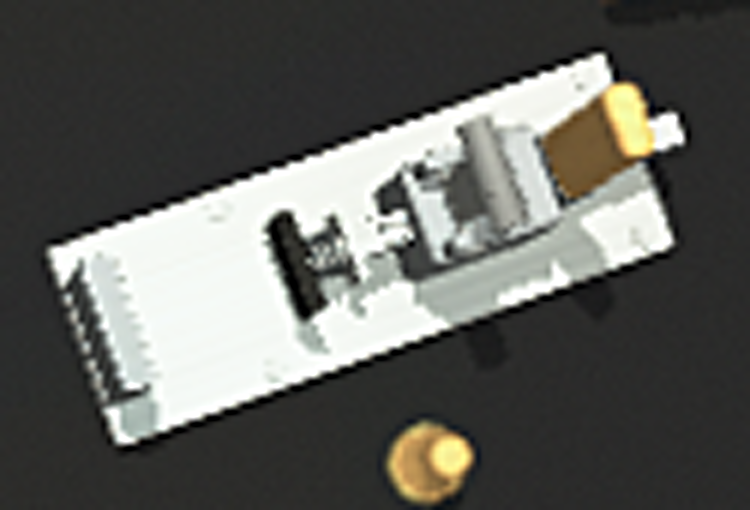

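View pics/c3.png

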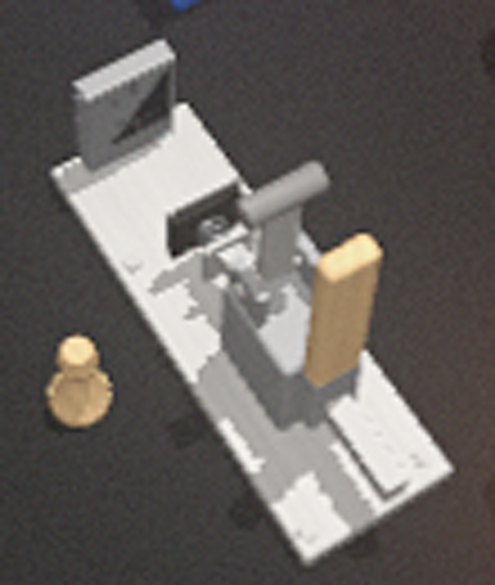

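The crops confirm it. The tall orange box stands in the rail, at crop (190,120) left and (705,190) right, next to the low block. The clamp's jaw is at the left end and its handle at the right. Measuring next.

```bash
cat > h.py <<'E'
import numpy as np,cv2
def rays(f,px):
    px=np.array(px,float).reshape(-1,1,2)
    n=cv2.undistortPoints(px,f["intrinsics"],np.array([float(f["k1"]),0,0,0,0])).reshape(-1,2)
    d=np.c_[n,np.ones(len(n))]@f["T"][:3,:3].T
    return f["T"][:3,3],d
def onz(f,px,z):
    o,d=rays(f,px); return o+d*((z-o[2])/d[:,2])[:,None]
def proj(f,P):
    T=np.linalg.inv(f["T"]); p=np.atleast_2d(P)@T[:3,:3].T+T[:3,3]
    return cv2.projectPoints(p.reshape(-1,1,3),np.zeros(3),np.zeros(3),f["intrinsics"],np.array([float(f["k1"]),0,0,0,0]))[0].reshape(-1,2)
def tri(f1,p1,f2,p2):
    o1,d1=rays(f1,p1);o2,d2=rays(f2,p2);out=[]
    for a,b in zip(d1,d2):
        A=np.c_[a,-b];s=np.linalg.lstsq(A,o2-o1,rcond=None)[0]
        u=o1+s[0]*a;v=o2+s[1]*b;out.append(np.r_[(u+v)/2,np.linalg.norm(u-v)])
    return np.array(out)
def cr(pts,x0,y0,k): return (np.array(pts,float)+.5)/k-.5+[x0,y0]
E
cat > m.py <<'E'
from h import *
t=dict(np.load('top0.npz'));s=dict(np.load('side0.npz'))
np.set_printoptions(precision=1,suppress=True)
# box
for n,f in(('top',t),('side',s)):
    hsv=cv2.cvtColor(f['color'],cv2.COLOR_BGR2HSV)
    lo=(8,150,200) if n=='top' else (8,90,150)
    m=cv2.inRange(hsv,lo,(22,255,255)); 
    roi=np.zeros_like(m); 
    if n=='top': roi[190:235,205:250]=1
    else: roi[180:198,260:290]=1
    m=cv2.morphologyEx(m*roi,cv2.MORPH_OPEN,np.ones((2,2)))
    c=max(cv2.findContours(m,0,2)[0],key=cv2.contourArea)
    r=cv2.minAreaRect(c); print(n,r); b=onz(f,cv2.boxPoints(r),90); print(b[:,:2],b.mean(0)[:2])
    e=b[[1,2,3,0]]-b; print(np.linalg.norm(e,axis=1),np.degrees(np.arctan2(e[:,1],e[:,0])))
print('rail boxtop quad')
q=cr([(155,50),(243,55),(238,172+10),(138,163)],190,190,5); b=onz(t,q,90);print(b[:,:2],b.mean(0)[:2])
q=cr([(651-400,122),(752-400,120),(757-400,172),(655-400,178)],215,160,5); b=onz(s,q,90);print('side',b[:,:2],b.mean(0)[:2])
print('rail top')
q=cr([(322,62),(262,450)],190,190,5); print(onz(t,q,10)[:,:2])
q=cr([(158,36),(82,422)],190,190,5); print(onz(t,q,36)[:,:2])
q=cr([(785-400,315),(448-400,325)],215,160,5); print('side',onz(s,q,0)[:,:2])
q=cr([(443-400,187),(775-400,176)],215,160,5); print('side walltop',onz(s,q,36)[:,:2])
print('clamp')
q=cr([(48,245),(118,447),(675,243),(603,52)],320,190,6);b=onz(t,q,12);print(b[:,:2],b.mean(0)[:2]);e=b[[1,2,3,0]]-b; print(np.linalg.norm(e,axis=1),np.degrees(np.arctan2(e[:,1],e[:,0])))
q=cr([(188,103),(52,172),(305,562),(452,468)],240,255,4.5);b=onz(s,q,12);print('s',b[:,:2],b.mean(0)[:2]);e=b[[1,2,3,0]]-b; print(np.linalg.norm(e,axis=1),np.degrees(np.arctan2(e[:,1],e[:,0])))
# finger bar ends centre
pt=cr([(475,125),(512,228)],320,190,6);ps=cr([(318,178),(250,212)],240,255,4.5)
print('fb tri',tri(t,pt,s,ps)); print(onz(t,pt,170),onz(s,ps,165))
#handle top
print('handle',onz(t,cr([(630,118)],320,190,6),190),onz(s,cr([(350,250)],240,255,4.5),190))
#pad top edge front ; z=68
print('pad',onz(t,cr([(272,213),(303,320)],320,190,6),68),onz(s,cr([(168,215),(237,183)],240,255,4.5),68))
#anvil top edges z=88
print('anvil t',onz(t,cr([(78,258),(140,395)],320,190,6),88),'s',onz(s,cr([(75,90),(165,42),(173,54),(82,101)],240,255,4.5),88))
E
python3 m.py
```

```text
top ((228.18917846679688, 212.8648681640625), (17.09749412536621, 22.35826301574707), 9.462322235107422)
[[554.2 237.8]
 [608.9 229.6]
 [601.6 188. ]
 [547.2 196.4]] [578.  212.9]
[55.2 42.2 55.1 42. ] [ -8.6 -99.9 171.2  80.3]
side ((276.0, 190.5), (11.0, 20.0), 90.0)
[[557.4 239. ]
 [614.9 227.2]
 [604.5 182.8]
 [548.5 194.4]] [581.4 210.9]
[58.7 45.5 57.2 45.5] [ -11.6 -103.2  168.3   78.7]
rail boxtop quad
[[611.  232.1]
 [608.2 188.7]
 [545.4 190.5]
 [555.  239.6]] [579.9 212.7]
side [[554.8 243.9]
 [613.4 233.6]
 [606.4 190.7]
 [548.  197.8]] [580.7 216.5]
rail top
[[619.3 154.8]
 [418.8 184.7]]
[[628.6 237.4]
 [431.6 273.3]]
side [[618.2 157.2]
 [420.7 190.3]]
side walltop [[431.  269.3]
 [630.1 237.7]]
clamp
[[ 543.7  -34.6]
 [ 456.9  -63.1]
 [ 542.3 -308.5]
 [ 626.7 -280.2]] [ 542.4 -171.6]
[ 91.3 259.8  89.1 259.2] [-161.8  -70.8   18.5  108.7]
s [[ 543.4  -34.3]
 [ 457.6  -63.8]
 [ 540.5 -308. ]
 [ 626.1 -277.8]] [ 541.9 -171. ]
[ 90.8 257.9  90.8 257.1] [-161.   -71.2   19.5  108.7]
fb tri [[ 568.7 -188.7  166.6    0.1]
 [ 530.3 -201.2  169.1    4. ]]
[[ 568.1 -187.9  170. ]
 [ 528.1 -200.8  170. ]] [[ 569.1 -187.7  165. ]
 [ 533.1 -198.8  165. ]]
handle [[ 567.1 -243.8  190. ]] [[ 567.4 -241.   190. ]]
pad [[ 549.  -123.2   68. ]
 [ 504.5 -134.9   68. ]] [[ 508.5 -136.7   68. ]
 [ 548.5 -125.5   68. ]]
anvil t [[528.3 -40.9  88. ]
 [472.6 -64.9  88. ]] s [[473.  -62.8  88. ]
 [527.3 -41.9  88. ]
 [529.8 -50.7  88. ]
 [475.4 -70.6  88. ]]
```

```bash
cat >> h.py <<'E'
from scipy.spatial.transform import Rotation as R
def delta(pos,yaw_deg=None,obs=None):
    "tool-frame shift (mm) to world target; residual rotation (tool axes) to straight-down with tool x at yaw"
    from bench import ctrl
    o=obs or ctrl.get_obs(); M=R.from_rotvec(o['orientation']).as_matrix()
    print('clk %.2f'%o['clock'],'tcp',o['tool_pos'].round(1),'yaw %.2f'%np.degrees(np.arctan2(M[1,0],M[0,0])),'F',o['ft_force'].round(1),'w %.1f'%o['width'])
    print('lin',(M.T@(np.array(pos)-o['tool_pos'])).round(1))
    if yaw_deg is not None:
        a=np.radians(yaw_deg);x=[np.cos(a),np.sin(a),0];y=[np.sin(a),-np.cos(a),0]
        G=np.c_[x,y,[0,0,-1]]; print('rot',R.from_matrix(M.T@G).as_rotvec().round(3))
C=np.array([542.1,-171.3]);ca=np.radians(108.8);cx=np.array([np.cos(ca),np.sin(ca)]);cy=np.array([-cx[1],cx[0]])
def cl(x,y): return C+x*cx+y*cy
def tocl(p): d=np.array(p)[:2]-C; return d@cx,d@cy
E
python3 - <<'E'
from h import *
np.set_printoptions(precision=1,suppress=True)
t=dict(np.load('top0.npz'));s=dict(np.load('side0.npz'))
print('cab bottom right', onz(s,[(197,143),(256,128)],0)[:,:2],onz(t,[(97,295),(78,298),(70,202)],0)[:,:2])
print('cab top tri', tri(t,[(76,298),(47,201)],s,[(190,105),(252,80)]))
print('pawn',onz(t,[(391,268)],15),onz(s,[(257,345)],8),tocl(onz(s,[(257,345)],8)[0]))
delta((282,585,218),-9.3)
E
```

```text
cab bottom right [[375.6 595.4]
 [599.1 641.8]] [[375.2 570.3]
 [366.  623.8]
 [625.  659.7]]
cab top tri [[369.4 555.1 183.9   7.4]
 [588.9 630.9 205.8   0.4]]
pawn [[ 445.2 -195.6   15. ]] [[ 446.7 -203.5    8. ]] (np.float64(0.26362882550458433), np.float64(100.68098677475079))
clk 0.10 tcp [282.3 584.7 217.6] yaw 64.23 F [-0.2 -0.5 -0.4] w 92.8
lin [ 0.1 -0.4 -0.4]
rot [0.  0.  1.3]
```

Emit:
{"api": "drive_tool", "payload": {
  "moves": [
    {"linear": [-0.03, 0, 0], "angular": [0, 0, 0], "fingers": -1},
    {"linear": [-0.035, 0.01, 0], "angular": [0, 0, 0], "fingers": -1},
    {"linear": [-0.035, 0.02, 0], "angular": [0, 0, 0], "fingers": -1},
    {"linear": [-0.02, 0.025, 0], "angular": [0, 0, 0.1], "fingers": -1},
    {"linear": [-0.02, 0.03, 0], "angular": [0, 0, 0.12], "fingers": -1},
    {"linear": [-0.02, 0.03, 0], "angular": [0, 0, 0.12], "fingers": -1},
    {"linear": [-0.01, 0.03, 0], "angular": [0, 0, 0.12], "fingers": -1},
    {"linear": [0, 0.03, 0], "angular": [0, 0, 0.12], "fingers": -1}
  ],
  "force": 30
}}

```text
clock: 0.77
tool_pos: [337.9, 331.6, 218.5]
orientation: [3.029, 0.83, -0.003]
ft_force: [0.0, -0.4, -0.8]
width: 93.0
```

```bash
python3 -c "
from h import *
delta((580,214.3,180),-9.3)"
```

```text
clk 0.77 tcp [337.9 331.6 218.5] yaw 30.65 F [ 0.  -0.4 -0.8] w 93.0
lin [148.5 224.3  38.2]
rot [0.001 0.002 0.697]
```

Emit:
{"api": "drive_tool", "payload": {
  "moves": [
    {"linear": [0.025, 0.03, 0], "angular": [0, 0, 0.1], "fingers": -1},
    {"linear": [0.025, 0.03, 0], "angular": [0, 0, 0.1], "fingers": -1},
    {"linear": [0.03, 0.025, 0], "angular": [0, 0, 0.1], "fingers": -1},
    {"linear": [0.03, 0.02, 0], "angular": [0, 0, 0.1], "fingers": -1},
    {"linear": [0.03, 0.02, 0], "angular": [0, 0, 0.1], "fingers": -1},
    {"linear": [0.03, 0.01, 0], "angular": [0, 0, 0.1], "fingers": -1},
    {"linear": [0, 0, 0], "angular": [0, 0, 0.097], "fingers": -1},
    {"linear": [0, 0, 0], "angular": [0, 0, 0], "fingers": -1}
  ]
}}

```text
clock: 1.43
tool_pos: [545.6, 253.1, 217.6]
orientation: [3.129, -0.253, -0.001]
ft_force: [0.6, -0.3, 0.3]
width: 93.0
```

```bash
python3 -c "
from h import *
delta((580,214.3,140),-9.3)"
```

```text
clk 1.43 tcp [545.6 253.1 217.6] yaw -9.24 F [ 0.6 -0.3  0.3] w 93.0
lin [40.2 32.6 77.7]
rot [0.002 0.    0.001]
```

Emit:
{"api": "drive_tool", "payload": {
  "moves": [
    {"linear": [0.02, 0.0165, 0.01], "angular": [0, 0, 0], "fingers": -1},
    {"linear": [0.02, 0.016, 0.02], "angular": [0, 0, 0], "fingers": -1},
    {"linear": [0, 0, 0.03], "angular": [0, 0, 0], "fingers": -1},
    {"linear": [0, 0, 0.018], "angular": [0, 0, 0], "fingers": -1},
    {"linear": [0, 0, 0], "angular": [0, 0, 0], "fingers": -1},
    {"linear": [0, 0, 0], "angular": [0, 0, 0], "fingers": -1}
  ]
}}

```text
clock: 1.93
tool_pos: [577.2, 217.6, 139.8]
orientation: [3.132, -0.24, -0.005]
ft_force: [0.5, 0.1, 0.2]
width: 92.6
```

```bash
python3 - <<'E'
from h import *
from bench import ctrl
delta((580,214.3,56),-9.3)
t=ctrl.grab_frame('top');s=ctrl.grab_frame('side')
def c(i,x0,x1,y0,y1,k): return cv2.resize(i[y0:y1,x0:x1],None,fx=k,fy=k,interpolation=cv2.INTER_CUBIC)
cv2.imwrite('pics/d1.png',np.hstack([c(t['color'],180,280,170,290,4),c(s['color'],210,310,130,250,4)]))
# top marks of the grip expected
E
```

```text
clk 1.93 tcp [577.2 217.6 139.8] yaw -8.75 F [0.5 0.1 0.2] w 92.6
lin [ 3.6  2.8 83.8]
rot [0.001 0.003 0.01 ]
```

View pics/d1.png

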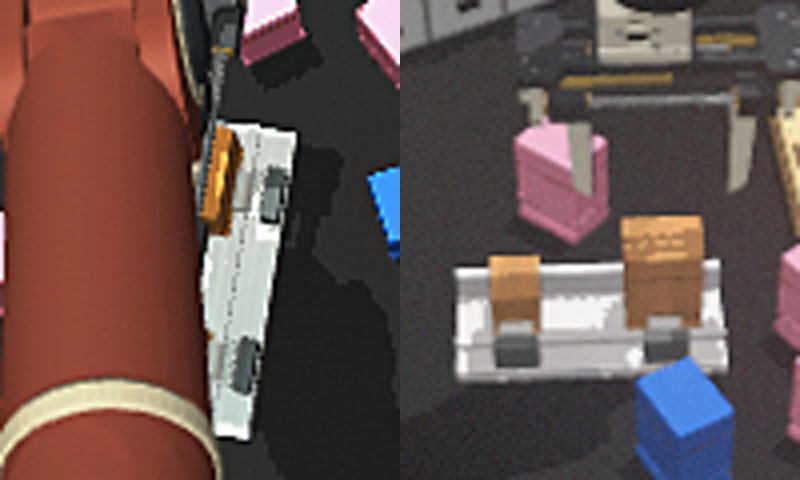

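Fingers straddle the box in the side crop, at (582,190) and (740,185). I'll correct the offset and descend.

Emit:
{"api": "drive_tool", "payload": {
  "moves": [
    {"linear": [0.0035, 0.003, 0.02], "angular": [0, 0, 0.01], "fingers": -1},
    {"linear": [0, 0, 0.02], "angular": [0, 0, 0], "fingers": -1},
    {"linear": [0, 0, 0], "angular": [0, 0, 0], "fingers": -1},
    {"linear": [0, 0, 0], "angular": [0, 0, 0], "fingers": -1}
  ]
}}

```text
clock: 2.37
tool_pos: [581.7, 213.7, 101.4]
orientation: [-3.13, 0.258, -0.0]
ft_force: [0.7, -1.2, 0.3]
width: 93.3
```

```bash
python3 -c "
from h import *
delta((580,214.3,56),-9.3)"
```

```text
clk 2.37 tcp [581.7 213.7 101.4] yaw -9.43 F [ 0.7 -1.2  0.3] w 93.3
lin [-1.7 -0.3 45.4]
rot [-0.     0.    -0.002]
```

Emit:
{"api": "drive_tool", "payload": {
  "moves": [
    {"linear": [-0.001, 0, 0.02], "angular": [0, 0, 0], "fingers": -1},
    {"linear": [0, 0, 0.015], "angular": [0, 0, 0], "fingers": -1},
    {"linear": [0, 0, 0.01], "angular": [0, 0, 0], "fingers": -1},
    {"linear": [0, 0, 0], "angular": [0, 0, 0], "fingers": -1},
    {"linear": [0, 0, 0], "angular": [0, 0, 0], "fingers": -1}
  ]
}}

```text
clock: 2.78
tool_pos: [581.4, 213.6, 56.6]
orientation: [-3.13, 0.26, -0.002]
ft_force: [0.6, -0.3, -0.1]
width: 93.0
```

```bash
python3 -c "
from h import *
delta((580,214.3,56),-9.3)"
```

```text
clk 2.78 tcp [581.4 213.6  56.6] yaw -9.49 F [ 0.6 -0.3 -0.1] w 93.0
lin [-1.5 -0.5  0.6]
rot [-0.001 -0.001 -0.003]
```

Emit:
{"api": "drive_tool", "payload": {
  "moves": [
    {"linear": [0, 0, 0], "angular": [0, 0, 0], "fingers": 1},
    {"linear": [0, 0, 0], "angular": [0, 0, 0], "fingers": 1},
    {"linear": [0, 0, 0], "angular": [0, 0, 0], "fingers": 1},
    {"linear": [0, 0, 0], "angular": [0, 0, 0], "fingers": 1},
    {"linear": [0, 0, 0], "angular": [0, 0, 0], "fingers": 1},
    {"linear": [0, 0, 0], "angular": [0, 0, 0], "fingers": 1},
    {"linear": [0, 0, 0], "angular": [0, 0, 0], "fingers": 1},
    {"linear": [0, 0, 0], "angular": [0, 0, 0], "fingers": 1}
  ],
  "force": 35
}}

```text
clock: 3.45
tool_pos: [580.8, 213.3, 55.9]
orientation: [-3.131, 0.26, 0.0]
ft_force: [-2.6, -0.1, 1.9]
width: 57.8
```

Gripped at 57.8 mm. Next I'll pull straight up.

Emit:
{"api": "drive_tool", "payload": {
  "moves": [
    {"linear": [0, 0, -0.003], "angular": [0, 0, 0], "fingers": 1},
    {"linear": [0, 0, -0.003], "angular": [0, 0, 0], "fingers": 1},
    {"linear": [0, 0, -0.004], "angular": [0, 0, 0], "fingers": 1},
    {"linear": [0, 0, -0.005], "angular": [0, 0, 0], "fingers": 1},
    {"linear": [0, 0, -0.008], "angular": [0, 0, 0], "fingers": 1},
    {"linear": [0, 0, -0.01], "angular": [0, 0, 0], "fingers": 1},
    {"linear": [0, 0, -0.015], "angular": [0, 0, 0], "fingers": 1},
    {"linear": [0, 0, -0.015], "angular": [0, 0, 0], "fingers": 1}
  ]
}}

```text
clock: 4.12
tool_pos: [580.2, 212.2, 119.9]
orientation: [3.129, -0.262, -0.002]
ft_force: [0.9, -0.4, -3.2]
width: 57.8
```

Emit:
{"api": "drive_tool", "payload": {
  "moves": [
    {"linear": [0, 0, -0.02], "angular": [0, 0, 0], "fingers": 1},
    {"linear": [0, 0, -0.03], "angular": [0, 0, 0], "fingers": 1},
    {"linear": [0, 0, -0.03], "angular": [0, 0, 0], "fingers": 1},
    {"linear": [0, 0, -0.02], "angular": [0, 0, 0], "fingers": 1},
    {"linear": [0, 0, 0], "angular": [0, 0, 0], "fingers": 1},
    {"linear": [0, 0, 0], "angular": [0, 0, 0], "fingers": 1}
  ]
}}

```text
clock: 4.62
tool_pos: [581.0, 212.5, 220.1]
orientation: [-3.13, 0.262, -0.003]
ft_force: [-0.5, -0.3, -2.8]
width: 57.8
```

```bash
python3 - <<'E'
from h import *
from bench import ctrl
p=cl(91,0);print(p,tocl((446.7,-203.5)))
delta((*p,225),18.8)
s=ctrl.grab_frame('side')
cv2.imwrite('pics/e1.png',cv2.resize(s['color'][80:260,200:380],None,fx=3.3,fy=3.3,interpolation=cv2.INTER_CUBIC))
E
```

```text
[512.77382173 -85.15491733] (np.float64(0.2620411492653501), np.float64(100.68729480145991))
clk 4.62 tcp [581.  212.5 220.1] yaw -9.56 F [-0.5 -0.3 -2.8] w 57.8
lin [-17.8 304.8  -5.2]
rot [-0.    -0.002 -0.495]
```

View pics/e1.png

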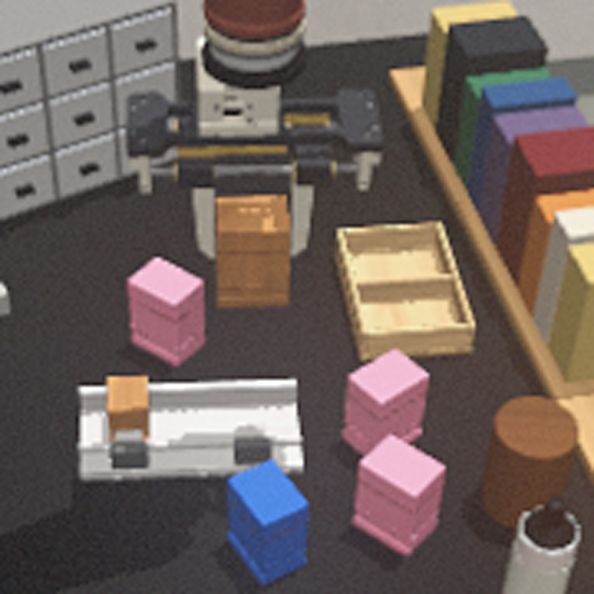

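The side view shows the box upright in the grip at (253,250). The rail station is empty and the low block undisturbed. Carrying it to the clamp.

Emit:
{"api": "drive_tool", "payload": {
  "moves": [
    {"linear": [0, 0.02, 0], "angular": [0, 0, 0], "fingers": 1},
    {"linear": [0, 0.035, 0], "angular": [0, 0, 0], "fingers": 1},
    {"linear": [0, 0.04, 0], "angular": [0, 0, 0], "fingers": 1},
    {"linear": [0, 0.04, 0], "angular": [0, 0, 0], "fingers": 1},
    {"linear": [0, 0.04, 0], "angular": [0, 0, 0], "fingers": 1},
    {"linear": [0, 0.04, 0], "angular": [0, 0, 0], "fingers": 1},
    {"linear": [0, 0.035, 0], "angular": [0, 0, 0], "fingers": 1},
    {"linear": [0, 0.025, 0], "angular": [0, 0, 0], "fingers": 1}
  ]
}}

```text
clock: 5.33
tool_pos: [532.3, -62.5, 216.8]
orientation: [3.128, -0.268, -0.008]
ft_force: [0.5, -0.5, -2.0]
width: 57.7
```

Emit:
{"api": "drive_tool", "payload": {
  "moves": [
    {"linear": [0, 0.01, 0], "angular": [0, 0, -0.08], "fingers": 1},
    {"linear": [0, 0.01, 0], "angular": [0, 0, -0.1], "fingers": 1},
    {"linear": [0, 0, 0], "angular": [0, 0, -0.12], "fingers": 1},
    {"linear": [0, 0, 0], "angular": [0, 0, -0.1], "fingers": 1},
    {"linear": [0, 0, 0], "angular": [0, 0, -0.095], "fingers": 1},
    {"linear": [0, 0, 0], "angular": [0, 0, 0], "fingers": 1},
    {"linear": [0, 0, 0], "angular": [0, 0, 0], "fingers": 1}
  ]
}}

```text
clock: 5.92
tool_pos: [531.5, -77.8, 217.0]
orientation: [-3.099, -0.51, 0.006]
ft_force: [0.1, 0.2, -2.8]
width: 57.7
```

```bash
python3 - <<'E'
from h import *
delta((*cl(91,0),150),18.8)
E
```

```text
clk 5.92 tcp [531.5 -77.8 217. ] yaw 18.69 F [ 0.1  0.2 -2.8] w 57.7
lin [-19.9   1.1  67.1]
rot [-0.002  0.004 -0.002]
```

Emit:
{"api": "drive_tool", "payload": {
  "moves": [
    {"linear": [-0.01, 0.0015, 0.02], "angular": [0, 0, 0], "fingers": 1},
    {"linear": [-0.01, 0.0015, 0.025], "angular": [0, 0, 0], "fingers": 1},
    {"linear": [0, 0, 0.02], "angular": [0, 0, 0], "fingers": 1},
    {"linear": [0, 0, 0], "angular": [0, 0, 0], "fingers": 1},
    {"linear": [0, 0, 0], "angular": [0, 0, 0], "fingers": 1},
    {"linear": [0, 0, 0], "angular": [0, 0, 0], "fingers": 1}
  ]
}}

```text
clock: 6.42
tool_pos: [516.0, -87.0, 154.4]
orientation: [3.099, 0.514, 0.002]
ft_force: [-1.0, -0.3, -2.3]
width: 57.7
```

```bash
python3 - <<'E'
from h import *
from bench import ctrl
delta((*cl(89,0),58),18.8)
s=ctrl.grab_frame('side');t=ctrl.grab_frame('top')
print(tocl(ctrl.get_obs()['tool_pos']))
np.savez('s2.npz',**s);np.savez('t2.npz',**t)
def c(i,x0,x1,y0,y1,k): return cv2.resize(i[y0:y1,x0:x1],None,fx=k,fy=k,interpolation=cv2.INTER_CUBIC)
cv2.imwrite('pics/f1.png',np.hstack([c(t['color'],310,410,170,290,4),c(s['color'],230,330,200,320,4)]))
E
```

```text
clk 6.42 tcp [516.  -87.  154.4] yaw 18.83 F [-1.  -0.3 -2.3] w 57.7
lin [-2.5 -0.9 96.4]
rot [ 0.001 -0.001  0.001]
(np.float64(88.01869408623989), np.float64(-2.6907724825470245))
```

View pics/f1.png

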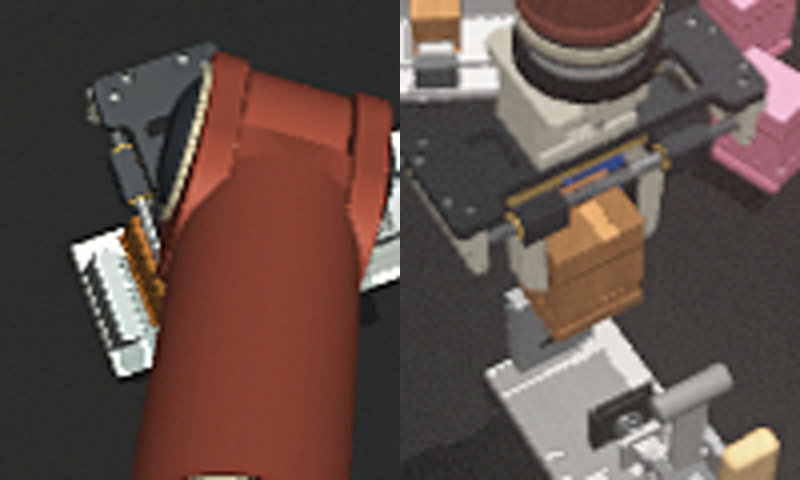

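```bash
python3 - <<'E'
from h import *
s=dict(np.load('s2.npz'));t=dict(np.load('t2.npz'))
for q in onz(s,cr([(155,339),(242,300)],230,200,4),108): print(q,tocl(q))
# top: left edge of box top (z 188)?
for q in onz(t,cr([(124,223),(157,320)],310,170,4),108): print('t',q,tocl(q))
E
```

```text
[ 493.64237222 -108.91095022  108.        ] (np.float64(74.67677891962967), np.float64(25.76652698671546))
[549.62688271 -92.97405761 108.        ] (np.float64(71.72153932599812), np.float64(-32.3670822299774))
t [543.0421016  -58.75901789 108.        ] (np.float64(106.23323041955499), np.float64(-37.159937622856354))
t [484.6581773  -77.31715317 108.        ] (np.float64(107.48032134697732), np.float64(24.08981148249627))
```

```bash
python3 - <<'E'
from h import *
s=dict(np.load('s2.npz'));t=dict(np.load('t2.npz'))
def c(i,x0,x1,y0,y1,k): return cv2.resize(i[y0:y1,x0:x1],None,fx=k,fy=k,interpolation=cv2.INTER_CUBIC)
S=c(s['color'],245,300,240,295,7.27);T=c(t['color'],325,365,215,270,7.27)
print(S.shape,T.shape)
z=108
B=lambda cxm,z:[(*cl(cxm+a,b-2.7),z) for a in(-22,22) for b in(-29,29)]
for f,I,x0,y0 in((s,S,245,240),(t,T,325,215)):
    for z,col in((108,(0,255,0)),(188,(255,255,0))):
        for p in proj(f,B(88,z)):
            q=(p-[x0,y0]+.5)*7.27-.5; cv2.circle(I,tuple(int(v) for v in q),3,col,-1)
cv2.imwrite('pics/f2.png',np.hstack([S,T]))
E
```

```text
(400, 400, 3) (400, 291, 3)
```

View pics/f2.png

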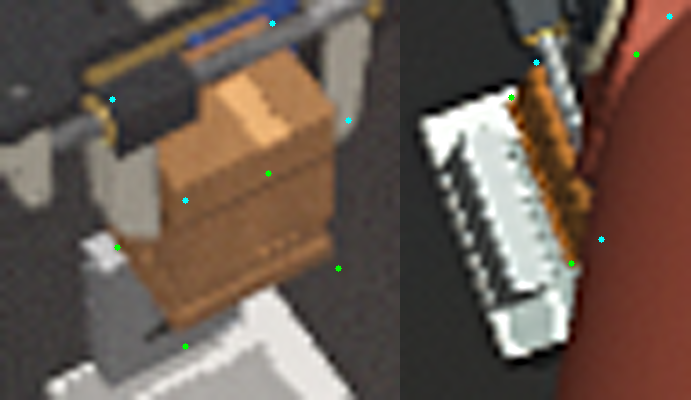

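The box matches the prediction in the top view, with its front bottom edge at crop (515,98)–(572,265). The side view is within about 2 px. It clears the anvil by 3–5 mm, so I'll lower it.

Emit:
{"api": "drive_tool", "payload": {
  "moves": [
    {"linear": [-0.0015, 0, 0.02], "angular": [0, 0, 0], "fingers": 1},
    {"linear": [0, 0, 0.025], "angular": [0, 0, 0], "fingers": 1},
    {"linear": [0, 0, 0.02], "angular": [0, 0, 0], "fingers": 1},
    {"linear": [0, 0, 0.015], "angular": [0, 0, 0], "fingers": 1},
    {"linear": [0, 0, 0.008], "angular": [0, 0, 0], "fingers": 1},
    {"linear": [0, 0, 0], "angular": [0, 0, 0], "fingers": 1},
    {"linear": [0, 0, 0], "angular": [0, 0, 0], "fingers": 1},
    {"linear": [0, 0, 0], "angular": [0, 0, 0], "fingers": 1}
  ]
}}

```text
clock: 7.18
tool_pos: [514.8, -87.9, 66.9]
orientation: [3.098, 0.514, 0.004]
ft_force: [0.5, -0.0, -1.8]
width: 57.8
```

```bash
python3 - <<'E'
from h import *
from bench import ctrl
delta((*cl(89,0),58),18.8)
s=ctrl.grab_frame('side')
delta((*cl(89,0),58),18.8)
print(tocl(ctrl.get_obs()['tool_pos']))
def c(i,x0,x1,y0,y1,k): return cv2.resize(i[y0:y1,x0:x1],None,fx=k,fy=k,interpolation=cv2.INTER_CUBIC)
cv2.imwrite('pics/g1.png',c(s['color'],230,330,225,325,6))
E
```

```text
clk 7.18 tcp [514.8 -87.9  66.9] yaw 18.85 F [ 0.5 -0.  -1.8] w 57.8
lin [-1.  -1.2  8.9]
rot [ 0.001 -0.003  0.001]
clk 7.23 tcp [514.7 -87.9  67. ] yaw 18.85 F [-0.2  0.4 -2.9] w 57.7
lin [-1.  -1.2  9. ]
rot [ 0.001 -0.003  0.001]
(np.float64(87.83067481319331), np.float64(-0.9319540868921873))
```

View pics/g1.png

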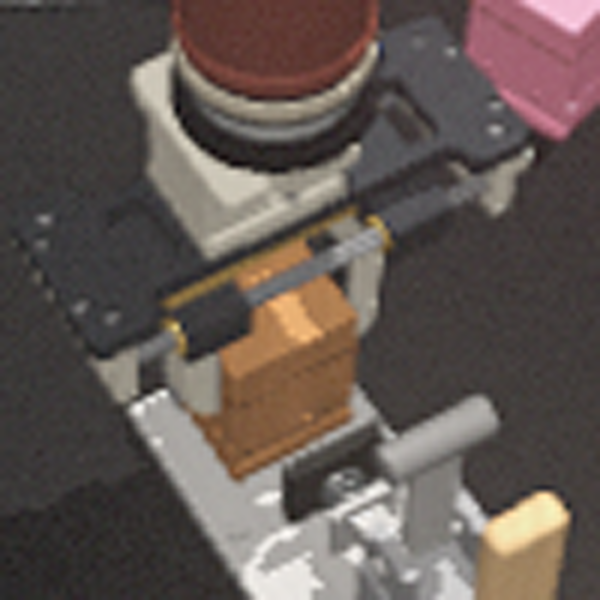

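The box, at crop (290,390), is between the anvil and the pad and square to both. Lowering the last 9 mm slowly.

Emit:
{"api": "drive_tool", "payload": {
  "moves": [
    {"linear": [-0.0005, -0.0005, 0.004], "angular": [0, 0, 0], "fingers": 1},
    {"linear": [0, 0, 0.003], "angular": [0, 0, 0], "fingers": 1},
    {"linear": [0, 0, 0], "angular": [0, 0, 0], "fingers": 1},
    {"linear": [0, 0, 0], "angular": [0, 0, 0], "fingers": 1}
  ]
}}

```text
clock: 7.57
tool_pos: [512.7, -87.3, 58.6]
orientation: [-3.099, -0.515, 0.001]
ft_force: [0.8, 0.1, -1.4]
width: 57.7
```

Emit:
{"api": "drive_tool", "payload": {
  "moves": [
    {"linear": [0, 0, 0.001], "angular": [0, 0, 0], "fingers": 1},
    {"linear": [0, 0, 0], "angular": [0, 0, 0], "fingers": 1},
    {"linear": [0, 0, 0], "angular": [0, 0, 0], "fingers": 1}
  ]
}}

```text
clock: 7.82
tool_pos: [513.1, -87.4, 57.8]
orientation: [3.099, 0.514, 0.001]
ft_force: [-0.5, 0.4, -1.7]
width: 57.8
```

Emit:
{"api": "drive_tool", "payload": {
  "moves": [
    {"linear": [0, 0, 0.001], "angular": [0, 0, 0], "fingers": 1},
    {"linear": [0, 0, 0], "angular": [0, 0, 0], "fingers": 1},
    {"linear": [0, 0, 0], "angular": [0, 0, 0], "fingers": 1}
  ]
}}

```text
clock: 8.07
tool_pos: [513.0, -87.5, 57.7]
orientation: [3.099, 0.514, 0.001]
ft_force: [-2.8, 0.7, 5.5]
width: 57.7
```

Contact with the bed (Fz up about 8 N). Releasing it.

Emit:
{"api": "drive_tool", "payload": {
  "moves": [
    {"linear": [0, 0, -0.0003], "angular": [0, 0, 0], "fingers": 0.1},
    {"linear": [0, 0, 0], "angular": [0, 0, 0], "fingers": 0},
    {"linear": [0, 0, 0], "angular": [0, 0, 0], "fingers": -0.2},
    {"linear": [0, 0, 0], "angular": [0, 0, 0], "fingers": -0.4},
    {"linear": [0, 0, 0], "angular": [0, 0, 0], "fingers": -0.7},
    {"linear": [0, 0, 0], "angular": [0, 0, 0], "fingers": -0.7},
    {"linear": [0, 0, 0], "angular": [0, 0, 0], "fingers": -0.7}
  ]
}}

```text
clock: 8.65
tool_pos: [513.0, -87.3, 56.8]
orientation: [3.099, 0.515, 0.0]
ft_force: [0.2, 0.4, -0.4]
width: 77.5
```

Emit:
{"api": "drive_tool", "payload": {
  "moves": [
    {"linear": [0, 0, -0.01], "angular": [0, 0, 0], "fingers": -0.7},
    {"linear": [0, 0, -0.02], "angular": [0, 0, 0], "fingers": -0.7},
    {"linear": [0, 0, -0.03], "angular": [0, 0, 0], "fingers": -0.7},
    {"linear": [0, 0, -0.035], "angular": [0, 0, 0], "fingers": -0.7},
    {"linear": [0, 0, -0.035], "angular": [0, 0, 0], "fingers": -0.7},
    {"linear": [0, 0, -0.02], "angular": [0, 0, 0], "fingers": 1},
    {"linear": [0, 0, 0], "angular": [0, 0, 0], "fingers": 1},
    {"linear": [0, 0, 0], "angular": [0, 0, 0], "fingers": 1}
  ]
}}

```text
clock: 9.32
tool_pos: [513.4, -87.4, 208.5]
orientation: [3.098, 0.515, 0.005]
ft_force: [-0.7, 0.1, -0.7]
width: 63.8
```

```bash
python3 - <<'E'
from h import *
from bench import ctrl
delta((*cl(18,0),215),18.8)
s=ctrl.grab_frame('side')
t=ctrl.grab_frame('top')
def c(i,x0,x1,y0,y1,k): return cv2.resize(i[y0:y1,x0:x1],None,fx=k,fy=k,interpolation=cv2.INTER_CUBIC)
cv2.imwrite('pics/g2.png',c(s['color'],230,330,245,345,6))
E
```

```text
clk 9.32 tcp [513.4 -87.4 208.5] yaw 18.86 F [-0.7  0.1 -0.7] w 63.8
lin [ 0.1 70.7 -6.4]
rot [ 0.001 -0.003  0.001]
```

View pics/g2.png

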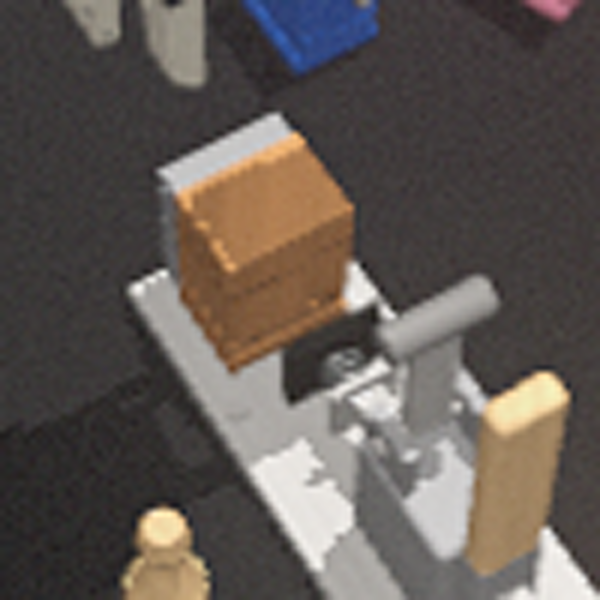

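The box stands free and square against the anvil, at crop (265,250). Moving in front of the trigger with closed fingers.

Emit:
{"api": "drive_tool", "payload": {
  "moves": [
    {"linear": [0, 0.02, 0], "angular": [0, 0, 0], "fingers": 1},
    {"linear": [0, 0.03, 0], "angular": [0, 0, 0], "fingers": 1},
    {"linear": [0, 0.02, 0], "angular": [0, 0, 0], "fingers": 1},
    {"linear": [0, 0, 0], "angular": [0, 0, 0], "fingers": 1},
    {"linear": [0, 0, 0], "angular": [0, 0, 0], "fingers": 1},
    {"linear": [0, 0, 0.02], "angular": [0, 0, 0], "fingers": 1},
    {"linear": [0, 0, 0.02], "angular": [0, 0, 0], "fingers": 1},
    {"linear": [0, 0, 0], "angular": [0, 0, 0], "fingers": 1}
  ]
}}

```text
clock: 10.08
tool_pos: [532.2, -150.6, 162.7]
orientation: [-3.093, -0.517, 0.014]
ft_force: [-0.4, 0.4, -1.1]
width: 3.4
```

```bash
python3 - <<'E'
from h import *
from bench import ctrl
delta((*cl(0,0),155),18.8)
s=ctrl.grab_frame('side')
print(tocl(ctrl.get_obs()['tool_pos']))
def c(i,x0,x1,y0,y1,k): return cv2.resize(i[y0:y1,x0:x1],None,fx=k,fy=k,interpolation=cv2.INTER_CUBIC)
cv2.imwrite('pics/g3.png',c(s['color'],230,330,245,345,6))
E
```

```text
clk 10.08 tcp [ 532.2 -150.6  162.7] yaw 18.98 F [-0.4  0.4 -1.1] w 3.4
lin [ 2.7 22.9  7.5]
rot [-0.007  0.008  0.003]
(np.float64(21.84411336786199), np.float64(1.7758811049860868))
```

View pics/g3.png

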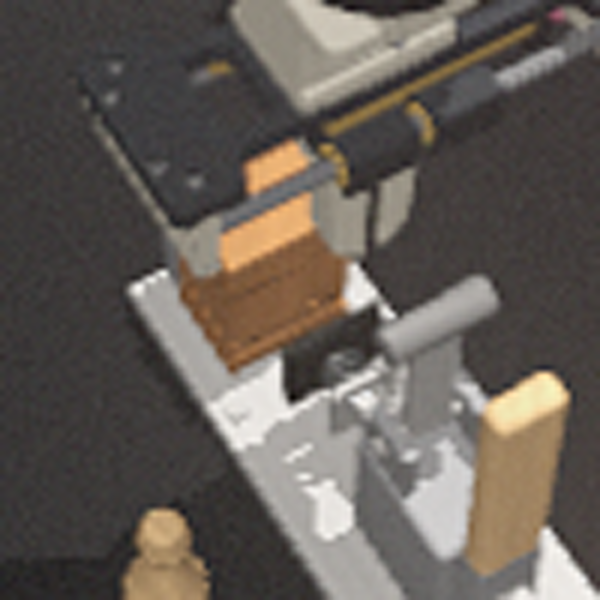

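Emit:
{"api": "drive_tool", "payload": {
  "moves": [
    {"linear": [0.0015, 0, 0.007], "angular": [-0.004, 0.004, 0], "fingers": 1},
    {"linear": [0, 0.01, 0], "angular": [0, 0, 0], "fingers": 1},
    {"linear": [0, 0.01, 0], "angular": [0, 0, 0], "fingers": 1},
    {"linear": [0, 0.004, 0], "angular": [0, 0, 0], "fingers": 1},
    {"linear": [0, 0, 0], "angular": [0, 0, 0], "fingers": 1},
    {"linear": [0, 0, 0], "angular": [0, 0, 0], "fingers": 1}
  ]
}}

```text
clock: 10.63
tool_pos: [544.9, -176.6, 160.5]
orientation: [3.096, 0.512, 0.008]
ft_force: [0.1, 0.5, 0.1]
width: 0.2
```

```bash
cat > st.py <<'E'
from h import *
from bench import ctrl
o=ctrl.get_obs(); delta((*cl(-10,0),155),18.8,o); x,y=tocl(o['tool_pos'])
print('clamp x %.1f y %.1f'%(x,y),'push %.1f'%(o['ft_force'][:2]@cx))
E
python3 st.py
```

```text
clk 10.63 tcp [ 544.9 -176.6  160.5] yaw 18.79 F [0.1 0.5 0.1] w 0.2
lin [-1.   4.   5.5]
rot [ 0.005 -0.005 -0.   ]
clamp x -5.9 y -0.9 push 0.4
```

Emit:
{"api": "drive_tool", "payload": {
  "moves": [
    {"linear": [0, 0, 0.005], "angular": [0, 0, 0], "fingers": 1},
    {"linear": [0, 0.003, 0], "angular": [0, 0, 0], "fingers": 1},
    {"linear": [0, 0, 0], "angular": [0, 0, 0], "fingers": 1},
    {"linear": [0, 0, 0], "angular": [0, 0, 0], "fingers": 1}
  ]
}}

```text
clock: 10.97
tool_pos: [545.3, -178.2, 154.7]
orientation: [3.097, 0.515, 0.006]
ft_force: [-0.7, 0.6, -0.8]
width: 0.5
```

```bash
python3 st.py
```

```text
clk 10.97 tcp [ 545.3 -178.2  154.7] yaw 18.87 F [-0.7  0.6 -0.8] w 0.5
lin [-0.8  2.4 -0.3]
rot [ 0.003 -0.003  0.001]
clamp x -7.6 y -0.8 push 0.8
```

Emit:
{"api": "drive_tool", "payload": {
  "moves": [
    {"linear": [0, 0.003, 0], "angular": [0, 0, 0], "fingers": 1},
    {"linear": [0, 0, 0], "angular": [0, 0, 0], "fingers": 1},
    {"linear": [0, 0, 0], "angular": [0, 0, 0], "fingers": 1}
  ]
}}

```text
clock: 11.22
tool_pos: [546.1, -180.6, 154.9]
orientation: [3.097, 0.515, 0.005]
ft_force: [-2.1, 2.7, 0.5]
width: 0.6
```

```bash
python3 st.py
```

```text
clk 11.22 tcp [ 546.1 -180.6  154.9] yaw 18.88 F [-2.1  2.7  0.5] w 0.6
lin [-0.8 -0.1 -0.1]
rot [ 0.002 -0.003  0.001]
clamp x -10.1 y -0.8 push 3.2
```

Contact at clamp x ≈ −9.8. First full squeeze, with the pad still free of the box.

Emit:
{"api": "drive_tool", "payload": {
  "moves": [
    {"linear": [0, 0.005, 0], "angular": [0, 0, 0], "fingers": 1},
    {"linear": [0, 0.005, 0], "angular": [0, 0, 0], "fingers": 1},
    {"linear": [0, 0.005, 0], "angular": [0, 0, 0], "fingers": 1},
    {"linear": [0, 0.005, 0], "angular": [0, 0, 0], "fingers": 1},
    {"linear": [0, 0, 0], "angular": [0, 0, 0], "fingers": 1},
    {"linear": [0, 0, 0], "angular": [0, 0, 0], "fingers": 1}
  ]
}}

```text
clock: 11.72
tool_pos: [551.9, -197.2, 154.1]
orientation: [-3.096, -0.516, -0.002]
ft_force: [-2.4, 5.6, -1.2]
width: 0.7
```

```bash
python3 st.py
```

```text
clk 11.72 tcp [ 551.9 -197.2  154.1] yaw 18.93 F [-2.4  5.6 -1.2] w 0.7
lin [ -0.9 -17.7  -0.8]
rot [-0.002 -0.002  0.002]
clamp x -27.7 y -0.9 push 6.1
```

Emit:
{"api": "drive_tool", "payload": {
  "moves": [
    {"linear": [0, 0.004, 0], "angular": [0, 0, 0], "fingers": 1},
    {"linear": [0, 0.003, 0], "angular": [0, 0, 0], "fingers": 1},
    {"linear": [0, 0.0015, 0], "angular": [0, 0, 0], "fingers": 1},
    {"linear": [0, 0, 0], "angular": [0, 0, 0], "fingers": 1},
    {"linear": [0, 0, 0], "angular": [0, 0, 0], "fingers": 1},
    {"linear": [0, 0, 0], "angular": [0, 0, 0], "fingers": 1}
  ]
}}

```text
clock: 12.22
tool_pos: [553.8, -203.0, 152.8]
orientation: [-3.092, -0.518, 0.002]
ft_force: [-1.7, 7.5, -3.2]
width: 0.3
```

```bash
python3 st.py; python3 - <<'E'
from h import *
from bench import ctrl
s=ctrl.grab_frame('side')
cv2.imwrite('pics/p1.png',cv2.resize(s['color'][245:345,230:330],None,fx=6,fy=6,interpolation=cv2.INTER_CUBIC))
E
```

```text
clk 12.22 tcp [ 553.8 -203.   152.8] yaw 19.01 F [-1.7  7.5 -3.2] w 0.3
lin [ -0.8 -23.8  -2. ]
rot [-0.007 -0.     0.004]
clamp x -33.8 y -0.9 push 7.7
```

View pics/p1.png

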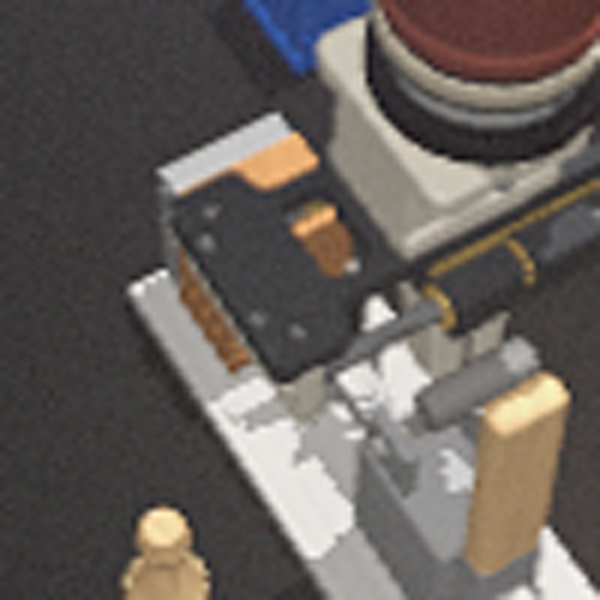

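The trigger is swung back, with its bar at crop (480,385). The tool has lagged about 4 mm, so I'll push on to the stop.

Emit:
{"api": "drive_tool", "payload": {
  "moves": [
    {"linear": [0, 0.002, 0], "angular": [0, 0, 0], "fingers": 1},
    {"linear": [0, 0.002, 0], "angular": [0, 0, 0], "fingers": 1},
    {"linear": [0, 0, 0], "angular": [0, 0, 0], "fingers": 1},
    {"linear": [0, 0, 0], "angular": [0, 0, 0], "fingers": 1}
  ]
}}

```text
clock: 12.6
tool_pos: [554.6, -205.5, 152.1]
orientation: [-3.089, -0.518, 0.004]
ft_force: [-2.8, 8.5, -4.9]
width: 0.5
```

```bash
python3 st.py
```

```text
clk 12.60 tcp [ 554.6 -205.5  152.1] yaw 19.04 F [-2.8  8.5 -4.9] w 0.5
lin [ -0.7 -26.4  -2.6]
rot [-0.009  0.001  0.004]
clamp x -36.4 y -0.9 push 9.0
```

Emit:
{"api": "drive_tool", "payload": {
  "moves": [
    {"linear": [0, 0.0015, 0], "angular": [0, 0, 0], "fingers": 1},
    {"linear": [0, 0, 0], "angular": [0, 0, 0], "fingers": 1},
    {"linear": [0, 0, 0], "angular": [0, 0, 0], "fingers": 1},
    {"linear": [0, 0, 0], "angular": [0, 0, 0], "fingers": 1}
  ]
}}

```text
clock: 12.93
tool_pos: [554.9, -206.3, 151.9]
orientation: [-3.088, -0.518, 0.005]
ft_force: [-2.5, 10.2, -6.5]
width: 0.5
```

```bash
python3 st.py
```

```text
clk 12.93 tcp [ 554.9 -206.3  151.9] yaw 19.06 F [-2.5 10.2 -6.5] w 0.5
lin [ -0.7 -27.3  -2.8]
rot [-0.01   0.001  0.004]
clamp x -37.3 y -0.8 push 10.5
```

Emit:
{"api": "drive_tool", "payload": {
  "moves": [
    {"linear": [0, 0.001, -0.001], "angular": [0, 0, 0], "fingers": 1},
    {"linear": [0, 0.001, -0.001], "angular": [0, 0, 0], "fingers": 1},
    {"linear": [0, 0, 0], "angular": [0, 0, 0], "fingers": 1},
    {"linear": [0, 0, 0], "angular": [0, 0, 0], "fingers": 1}
  ]
}}

```text
clock: 13.27
tool_pos: [554.7, -206.8, 153.1]
orientation: [-3.085, -0.519, 0.008]
ft_force: [-1.9, 10.7, -7.7]
width: 0.3
```

```bash
python3 st.py
```

```text
clk 13.27 tcp [ 554.7 -206.8  153.1] yaw 19.09 F [-1.9 10.7 -7.7] w 0.3
lin [ -0.3 -27.7  -1.5]
rot [-0.013  0.003  0.005]
clamp x -37.7 y -0.5 push 10.8
```

Emit:
{"api": "drive_tool", "payload": {
  "moves": [
    {"linear": [0, 0.001, -0.001], "angular": [0, 0, 0], "fingers": 1},
    {"linear": [0, 0.001, 0], "angular": [0, 0, 0], "fingers": 1},
    {"linear": [0, 0, 0], "angular": [0, 0, 0], "fingers": 1},
    {"linear": [0, 0, 0], "angular": [0, 0, 0], "fingers": 1}
  ]
}}

```text
clock: 13.6
tool_pos: [554.6, -207.0, 153.7]
orientation: [-3.082, -0.519, 0.011]
ft_force: [-3.9, 14.0, -6.7]
width: 0.7
```

```bash
python3 st.py
```

```text
clk 13.60 tcp [ 554.6 -207.   153.7] yaw 19.13 F [-3.9 14.  -6.7] w 0.7
lin [ -0.1 -27.8  -0.8]
rot [-0.017  0.004  0.006]
clamp x -37.8 y -0.3 push 14.5
```

The tool stays at −37.8 while the force rises, so this is the stop. Full return.

Emit:
{"api": "drive_tool", "payload": {
  "moves": [
    {"linear": [0, -0.01, 0], "angular": [0, 0, 0], "fingers": 1},
    {"linear": [0, -0.01, 0], "angular": [0, 0, 0], "fingers": 1},
    {"linear": [0, -0.01, 0], "angular": [0, 0, 0], "fingers": 1},
    {"linear": [0, -0.01, 0], "angular": [0, 0, 0], "fingers": 1},
    {"linear": [0, -0.008, 0], "angular": [0, 0, 0], "fingers": 1},
    {"linear": [0, 0, 0], "angular": [0, 0, 0], "fingers": 1},
    {"linear": [0, 0, 0], "angular": [0, 0, 0], "fingers": 1},
    {"linear": [0, 0, 0], "angular": [0, 0, 0], "fingers": 1}
  ]
}}

```text
clock: 14.27
tool_pos: [543.7, -172.9, 158.5]
orientation: [3.095, 0.513, 0.009]
ft_force: [1.0, 0.1, 0.5]
width: 0.9
```

Emit:
{"api": "drive_tool", "payload": {
  "moves": [
    {"linear": [0, 0, 0], "angular": [0, 0, 0], "fingers": 1},
    {"linear": [0, 0, 0], "angular": [0, 0, 0], "fingers": 1},
    {"linear": [0, 0, 0], "angular": [0, 0, 0], "fingers": 1},
    {"linear": [0, 0, 0], "angular": [0, 0, 0], "fingers": 1}
  ]
}}

```text
clock: 14.6
tool_pos: [543.4, -172.4, 158.0]
orientation: [3.096, 0.513, 0.007]
ft_force: [-0.9, -0.2, 1.1]
width: 0.6
```

```bash
python3 st.py; python3 - <<'E'
from h import *
from bench import ctrl
s=ctrl.grab_frame('side');t=ctrl.grab_frame('top')
np.savez('s3.npz',**s);np.savez('t3.npz',**t)
A=cv2.resize(s['color'][260:330,245:315],None,fx=8,fy=8,interpolation=cv2.INTER_CUBIC)
cv2.imwrite('pics/p2.png',A)
cv2.imwrite('pics/p2t.png',cv2.resize(t['color'][170:290,310:450],None,fx=5,fy=5,interpolation=cv2.INTER_CUBIC))
E
```

```text
clk 14.60 tcp [ 543.4 -172.4  158. ] yaw 18.83 F [-0.9 -0.2  1.1] w 0.6
lin [-0.9  8.6  3. ]
rot [ 0.004 -0.004  0.   ]
clamp x -1.4 y -0.9 push 0.1
```

View pics/p2.png

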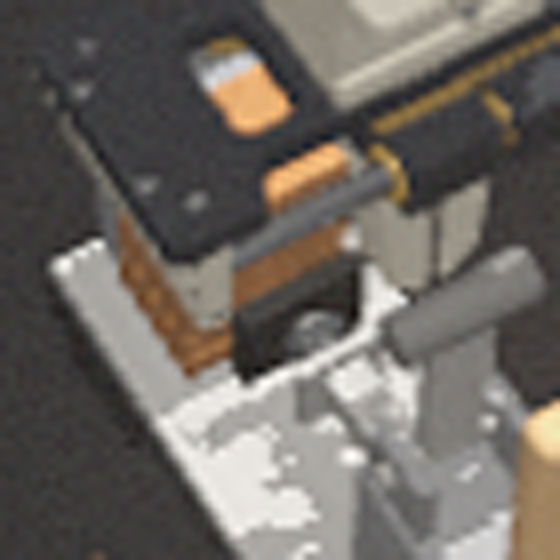

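View pics/p2t.png

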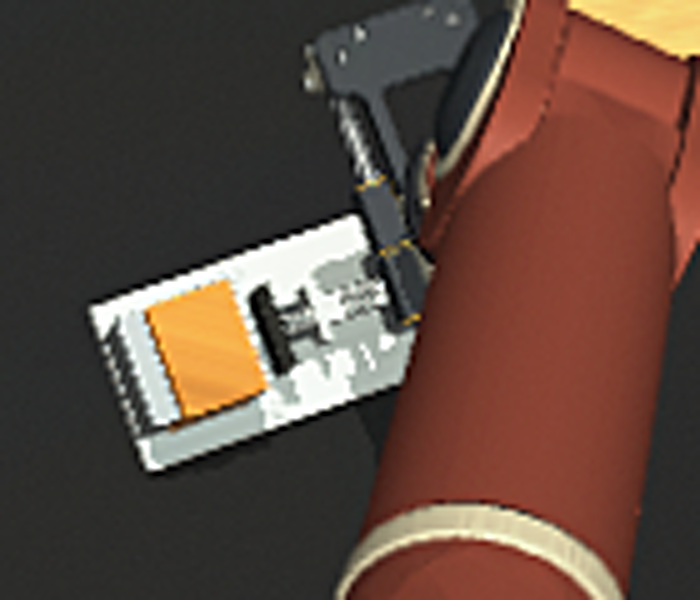

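```bash
cat > pd.py <<'E'
from h import *
E
python3 - <<'E'
from h import *
t=dict(np.load('t3.npz'))
def f(n,pts,z):
    for q in onz(t,cr(pts,310,170,5),z): print(n,np.round(tocl(q),1))
f('padfront',[(250,292),(280,375)],68)
f('boxback',[(231,281),(266,390)],92)
f('boxfront',[(145,311),(180,417)],92)
f('anvil top front',[(121,322),(158,428)],88)
t0=dict(np.load('top0.npz'))
for q in onz(t0,cr([(268,213),(300,320)],320,190,6),68): print('pad0',np.round(tocl(q),1))
E
```

```text
padfront [ 58.3 -19.5]
padfront [58.5 24.1]
boxback [ 69.4 -25.6]
boxback [71.7 29.8]
boxfront [114.  -25.6]
boxfront [115.5  28.3]
anvil top front [126.3 -24.8]
anvil top front [126.8  29.6]
pad0 [ 44.9 -22.5]
pad0 [47.7 23.4]
```

The pad advanced to clamp x ≈ 58.5 (top crop 250–280, 290–375). Box back face is at ≈ 70, so about 12 mm of travel remains. Second squeeze, reading force along the way.

Emit:
{"api": "drive_tool", "payload": {
  "moves": [
    {"linear": [0, 0.005, 0], "angular": [0, 0, 0], "fingers": 1},
    {"linear": [0, 0.005, 0], "angular": [0, 0, 0], "fingers": 1},
    {"linear": [0, 0.005, 0], "angular": [0, 0, 0], "fingers": 1},
    {"linear": [0, 0.004, 0], "angular": [0, 0, 0], "fingers": 1},
    {"linear": [0, 0, 0], "angular": [0, 0, 0], "fingers": 1},
    {"linear": [0, 0, 0], "angular": [0, 0, 0], "fingers": 1}
  ]
}}

```text
clock: 15.2
tool_pos: [549.0, -187.5, 158.2]
orientation: [-3.097, -0.516, -0.005]
ft_force: [-2.3, 5.3, 4.9]
width: 0.6
```

```bash
python3 st.py
```

```text
clk 15.20 tcp [ 549.  -187.5  158.2] yaw 18.91 F [-2.3  5.3  4.9] w 0.6
lin [-1.3 -7.5  3.2]
rot [-0.001 -0.003  0.002]
clamp x -17.5 y -1.3 push 5.7
```

Emit:
{"api": "drive_tool", "payload": {
  "moves": [
    {"linear": [0, 0.003, 0], "angular": [0, 0, 0], "fingers": 1},
    {"linear": [0, 0.003, 0], "angular": [0, 0, 0], "fingers": 1},
    {"linear": [0, 0, 0], "angular": [0, 0, 0], "fingers": 1},
    {"linear": [0, 0, 0], "angular": [0, 0, 0], "fingers": 1}
  ]
}}

```text
clock: 15.53
tool_pos: [550.7, -192.5, 157.9]
orientation: [-3.096, -0.516, -0.004]
ft_force: [-2.5, 5.3, 3.0]
width: 0.4
```

```bash
python3 st.py
```

```text
clk 15.53 tcp [ 550.7 -192.5  157.9] yaw 18.93 F [-2.5  5.3  3. ] w 0.4
lin [ -1.3 -12.9   2.9]
rot [-0.002 -0.003  0.002]
clamp x -22.9 y -1.3 push 5.8
```

Emit:
{"api": "drive_tool", "payload": {
  "moves": [
    {"linear": [0, 0.003, 0], "angular": [0, 0, 0], "fingers": 1},
    {"linear": [0, 0.002, 0], "angular": [0, 0, 0], "fingers": 1},
    {"linear": [0, 0, 0], "angular": [0, 0, 0], "fingers": 1},
    {"linear": [0, 0, 0], "angular": [0, 0, 0], "fingers": 1}
  ]
}}

```text
clock: 15.87
tool_pos: [552.1, -196.5, 157.4]
orientation: [-3.095, -0.517, -0.003]
ft_force: [-2.3, 5.7, 0.8]
width: 0.8
```

```bash
python3 st.py
```

```text
clk 15.87 tcp [ 552.1 -196.5  157.4] yaw 18.96 F [-2.3  5.7  0.8] w 0.8
lin [ -1.3 -17.1   2.4]
rot [-0.004 -0.002  0.003]
clamp x -27.1 y -1.3 push 6.1
```

Emit:
{"api": "drive_tool", "payload": {
  "moves": [
    {"linear": [0, 0.002, 0], "angular": [0, 0, 0], "fingers": 1},
    {"linear": [0, 0.001, 0], "angular": [0, 0, 0], "fingers": 1},
    {"linear": [0, 0, 0], "angular": [0, 0, 0], "fingers": 1},
    {"linear": [0, 0, 0], "angular": [0, 0, 0], "fingers": 1}
  ]
}}

```text
clock: 16.2
tool_pos: [552.8, -198.7, 157.0]
orientation: [-3.093, -0.517, -0.002]
ft_force: [-1.9, 6.3, 0.4]
width: 0.6
```

```bash
python3 st.py
```

```text
clk 16.20 tcp [ 552.8 -198.7  157. ] yaw 18.97 F [-1.9  6.3  0.4] w 0.6
lin [ -1.3 -19.4   2.1]
rot [-0.005 -0.002  0.003]
clamp x -29.4 y -1.3 push 6.6
```

Emit:
{"api": "drive_tool", "payload": {
  "moves": [
    {"linear": [0, 0.002, 0], "angular": [0, 0, 0], "fingers": 1},
    {"linear": [0, 0.001, 0], "angular": [0, 0, 0], "fingers": 1},
    {"linear": [0, 0, 0], "angular": [0, 0, 0], "fingers": 1},
    {"linear": [0, 0, 0], "angular": [0, 0, 0], "fingers": 1}
  ]
}}

```text
clock: 16.53
tool_pos: [553.5, -200.8, 156.5]
orientation: [-3.092, -0.517, -0.0]
ft_force: [-1.7, 7.7, -1.5]
width: 0.3
```

```bash
python3 st.py
```

```text
clk 16.53 tcp [ 553.5 -200.8  156.5] yaw 19.00 F [-1.7  7.7 -1.5] w 0.3
lin [ -1.2 -21.6   1.6]
rot [-0.006 -0.001  0.003]
clamp x -31.7 y -1.3 push 7.8
```

Emit:
{"api": "drive_tool", "payload": {
  "moves": [
    {"linear": [0, 0.002, 0], "angular": [0, 0, 0], "fingers": 1},
    {"linear": [0, 0.001, 0], "angular": [0, 0, 0], "fingers": 1},
    {"linear": [0, 0, 0], "angular": [0, 0, 0], "fingers": 1},
    {"linear": [0, 0, 0], "angular": [0, 0, 0], "fingers": 1}
  ]
}}

```text
clock: 16.87
tool_pos: [554.2, -202.9, 156.0]
orientation: [-3.09, -0.518, 0.001]
ft_force: [-2.3, 7.0, -1.8]
width: 0.6
```

```bash
python3 st.py
```

```text
clk 16.87 tcp [ 554.2 -202.9  156. ] yaw 19.02 F [-2.3  7.  -1.8] w 0.6
lin [ -1.2 -23.8   1.2]
rot [-0.008 -0.001  0.004]
clamp x -33.8 y -1.3 push 7.4
```

Emit:
{"api": "drive_tool", "payload": {
  "moves": [
    {"linear": [0, 0.002, 0], "angular": [0, 0, 0], "fingers": 1},
    {"linear": [0, 0.001, 0], "angular": [0, 0, 0], "fingers": 1},
    {"linear": [0, 0, 0], "angular": [0, 0, 0], "fingers": 1},
    {"linear": [0, 0, 0], "angular": [0, 0, 0], "fingers": 1}
  ]
}}

```text
clock: 17.2
tool_pos: [554.8, -204.6, 155.5]
orientation: [-3.088, -0.518, 0.003]
ft_force: [-1.2, 8.7, -3.5]
width: 0.4
```

```bash
python3 st.py
```

```text
clk 17.20 tcp [ 554.8 -204.6  155.5] yaw 19.04 F [-1.2  8.7 -3.5] w 0.4
lin [ -1.2 -25.6   0.8]
rot [-0.01   0.     0.004]
clamp x -35.6 y -1.3 push 8.7
```

Emit:
{"api": "drive_tool", "payload": {
  "moves": [
    {"linear": [0, 0.002, 0], "angular": [0, 0, 0], "fingers": 1},
    {"linear": [0, 0.001, 0], "angular": [0, 0, 0], "fingers": 1},
    {"linear": [0, 0, 0], "angular": [0, 0, 0], "fingers": 1},
    {"linear": [0, 0, 0], "angular": [0, 0, 0], "fingers": 1}
  ]
}}

```text
clock: 17.53
tool_pos: [555.4, -206.3, 155.0]
orientation: [-3.086, -0.519, 0.005]
ft_force: [-1.9, 9.6, -5.4]
width: 0.7
```

```bash
python3 st.py
```

```text
clk 17.53 tcp [ 555.4 -206.3  155. ] yaw 19.08 F [-1.9  9.6 -5.4] w 0.7
lin [ -1.2 -27.4   0.4]
rot [-0.012  0.001  0.005]
clamp x -37.4 y -1.3 push 9.7
```

Emit:
{"api": "drive_tool", "payload": {
  "moves": [
    {"linear": [0, 0.002, 0], "angular": [0, 0, 0], "fingers": 1},
    {"linear": [0, 0.001, 0], "angular": [0, 0, 0], "fingers": 1},
    {"linear": [0, 0, 0], "angular": [0, 0, 0], "fingers": 1},
    {"linear": [0, 0, 0], "angular": [0, 0, 0], "fingers": 1}
  ]
}}

```text
clock: 17.87
tool_pos: [555.5, -206.7, 154.9]
orientation: [-3.081, -0.52, 0.007]
ft_force: [-3.8, 13.5, -2.7]
width: 0.6
```

```bash
python3 st.py
```

```text
clk 17.87 tcp [ 555.5 -206.7  154.9] yaw 19.14 F [-3.8 13.5 -2.7] w 0.6
lin [ -1.2 -27.8   0.4]
rot [-0.017  0.002  0.006]
clamp x -37.8 y -1.3 push 14.0
```

Emit:
{"api": "drive_tool", "payload": {
  "moves": [
    {"linear": [0, 0.001, 0], "angular": [0, 0, 0], "fingers": 1},
    {"linear": [0, 0.001, 0], "angular": [0, 0, 0], "fingers": 1},
    {"linear": [0, 0, 0], "angular": [0, 0, 0], "fingers": 1},
    {"linear": [0, 0, 0], "angular": [0, 0, 0], "fingers": 1}
  ]
}}

```text
clock: 18.2
tool_pos: [555.6, -206.8, 154.8]
orientation: [-3.078, -0.52, 0.01]
ft_force: [-4.7, 15.3, 0.0]
width: 0.5
```

```bash
python3 st.py
```

```text
clk 18.20 tcp [ 555.6 -206.8  154.8] yaw 19.19 F [-4.7 15.3  0. ] w 0.5
lin [ -1.1 -28.    0.4]
rot [-0.021  0.003  0.007]
clamp x -38.0 y -1.3 push 16.0
```

Stop reached again. Return and look.

Emit:
{"api": "drive_tool", "payload": {
  "moves": [
    {"linear": [0, -0.01, 0], "angular": [0, 0, 0], "fingers": 1},
    {"linear": [0, -0.01, 0], "angular": [0, 0, 0], "fingers": 1},
    {"linear": [0, -0.01, 0], "angular": [0, 0, 0], "fingers": 1},
    {"linear": [0, -0.01, 0], "angular": [0, 0, 0], "fingers": 1},
    {"linear": [0, -0.003, 0], "angular": [0, 0, 0], "fingers": 1},
    {"linear": [0, 0, 0], "angular": [0, 0, 0], "fingers": 1},
    {"linear": [0, 0, 0], "angular": [0, 0, 0], "fingers": 1},
    {"linear": [0, 0, 0], "angular": [0, 0, 0], "fingers": 1}
  ]
}}

```text
clock: 18.87
tool_pos: [545.8, -178.2, 158.4]
orientation: [3.097, 0.514, 0.008]
ft_force: [-0.9, 3.7, 2.3]
width: 0.1
```

Emit:
{"api": "drive_tool", "payload": {
  "moves": [
    {"linear": [0, 0, 0], "angular": [0, 0, 0], "fingers": 1},
    {"linear": [0, 0, 0], "angular": [0, 0, 0], "fingers": 1},
    {"linear": [0, 0, 0], "angular": [0, 0, 0], "fingers": 1},
    {"linear": [0, 0, 0], "angular": [0, 0, 0], "fingers": 1}
  ]
}}

```text
clock: 19.2
tool_pos: [545.8, -178.3, 158.1]
orientation: [3.096, 0.514, 0.007]
ft_force: [-0.7, 2.1, 2.5]
width: 0.5
```

```bash
python3 st.py; python3 - <<'E'
from h import *
from bench import ctrl
t=ctrl.grab_frame('top')
np.savez('t4.npz',**t)
cv2.imwrite('pics/p3t.png',cv2.resize(t['color'][205:275,320:410],None,fx=8,fy=8,interpolation=cv2.INTER_CUBIC))
E
```

```text
clk 19.20 tcp [ 545.8 -178.3  158.1] yaw 18.86 F [-0.7  2.1  2.5] w 0.5
lin [-1.2  2.2  3.1]
rot [ 0.003 -0.004  0.001]
clamp x -7.8 y -1.2 push 2.2
```

View pics/p3t.png

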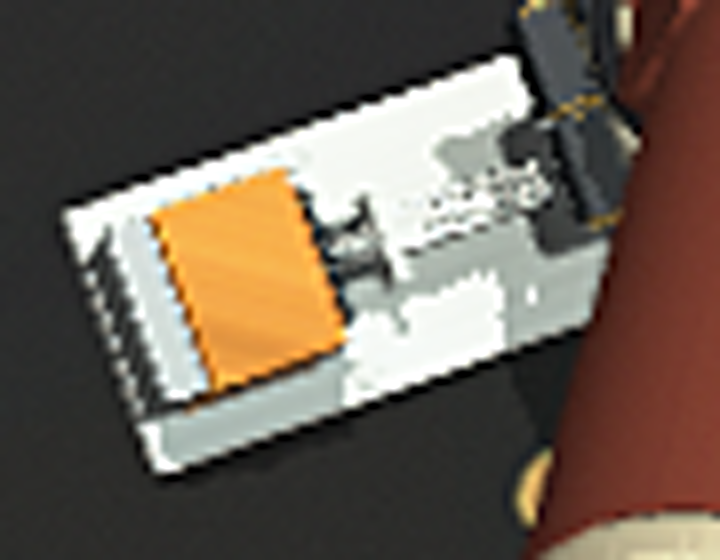

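The pad now meets the box (crop (320,230)) and the box hasn't shifted. I still feel 2 N on the trigger, so it isn't fully returned. Backing off 5 mm, then a third, measured squeeze.

Emit:
{"api": "drive_tool", "payload": {
  "moves": [
    {"linear": [0, -0.005, 0], "angular": [0, 0, 0], "fingers": 1},
    {"linear": [0, 0, 0], "angular": [0, 0, 0], "fingers": 1},
    {"linear": [0, 0, 0], "angular": [0, 0, 0], "fingers": 1},
    {"linear": [0, 0, 0], "angular": [0, 0, 0], "fingers": 1},
    {"linear": [0, 0, 0], "angular": [0, 0, 0], "fingers": 1},
    {"linear": [0, 0, 0], "angular": [0, 0, 0], "fingers": 1}
  ]
}}

```text
clock: 19.75
tool_pos: [544.0, -174.5, 158.0]
orientation: [3.095, 0.513, 0.007]
ft_force: [0.6, 0.3, 0.5]
width: 1.0
```

```bash
python3 st.py
```

```text
clk 19.75 tcp [ 544.  -174.5  158. ] yaw 18.82 F [0.6 0.3 0.5] w 1.0
lin [-0.8  6.4  3. ]
rot [ 0.005 -0.004  0.   ]
clamp x -3.6 y -0.8 push 0.1
```

Emit:
{"api": "drive_tool", "payload": {
  "moves": [
    {"linear": [0, 0.005, 0], "angular": [0, 0, 0], "fingers": 1},
    {"linear": [0, 0.004, 0], "angular": [0, 0, 0], "fingers": 1},
    {"linear": [0, 0.004, 0], "angular": [0, 0, 0], "fingers": 1},
    {"linear": [0, 0, 0], "angular": [0, 0, 0], "fingers": 1},
    {"linear": [0, 0, 0], "angular": [0, 0, 0], "fingers": 1},
    {"linear": [0, 0, 0], "angular": [0, 0, 0], "fingers": 1}
  ]
}}

```text
clock: 20.25
tool_pos: [548.3, -185.7, 158.2]
orientation: [3.097, 0.515, 0.007]
ft_force: [-1.4, 2.5, 2.6]
width: 0.2
```

```bash
python3 st.py
```

```text
clk 20.25 tcp [ 548.3 -185.7  158.2] yaw 18.87 F [-1.4  2.5  2.6] w 0.2
lin [-1.2 -5.6  3.2]
rot [ 0.003 -0.004  0.001]
clamp x -15.6 y -1.2 push 2.9
```

Emit:
{"api": "drive_tool", "payload": {
  "moves": [
    {"linear": [0, 0.002, 0], "angular": [0, 0, 0], "fingers": 1},
    {"linear": [0, 0.001, 0], "angular": [0, 0, 0], "fingers": 1},
    {"linear": [0, 0, 0], "angular": [0, 0, 0], "fingers": 1},
    {"linear": [0, 0, 0], "angular": [0, 0, 0], "fingers": 1}
  ]
}}

```text
clock: 20.58
tool_pos: [548.9, -187.5, 158.1]
orientation: [3.098, 0.516, 0.006]
ft_force: [-2.0, 5.5, 4.6]
width: 0.6
```

```bash
python3 st.py
```

```text
clk 20.58 tcp [ 548.9 -187.5  158.1] yaw 18.90 F [-2.   5.5  4.6] w 0.6
lin [-1.2 -7.5  3.1]
rot [ 0.001 -0.004  0.002]
clamp x -17.5 y -1.2 push 5.8
```

Emit:
{"api": "drive_tool", "payload": {
  "moves": [
    {"linear": [0, 0.002, 0], "angular": [0, 0, 0], "fingers": 1},
    {"linear": [0, 0.001, 0], "angular": [0, 0, 0], "fingers": 1},
    {"linear": [0, 0, 0], "angular": [0, 0, 0], "fingers": 1},
    {"linear": [0, 0, 0], "angular": [0, 0, 0], "fingers": 1}
  ]
}}

```text
clock: 20.92
tool_pos: [549.7, -189.7, 158.1]
orientation: [-3.098, -0.516, -0.005]
ft_force: [-1.5, 6.3, 4.6]
width: 0.4
```

```bash
python3 st.py
```

```text
clk 20.92 tcp [ 549.7 -189.7  158.1] yaw 18.92 F [-1.5  6.3  4.6] w 0.4
lin [-1.2 -9.8  3. ]
rot [ 0.    -0.003  0.002]
clamp x -19.8 y -1.2 push 6.5
```

Emit:
{"api": "drive_tool", "payload": {
  "moves": [
    {"linear": [0, 0.002, 0], "angular": [0, 0, 0], "fingers": 1},
    {"linear": [0, 0.001, 0], "angular": [0, 0, 0], "fingers": 1},
    {"linear": [0, 0, 0], "angular": [0, 0, 0], "fingers": 1},
    {"linear": [0, 0, 0], "angular": [0, 0, 0], "fingers": 1}
  ]
}}

```text
clock: 21.25
tool_pos: [550.3, -191.8, 157.9]
orientation: [-3.097, -0.517, -0.004]
ft_force: [-2.2, 6.9, 4.8]
width: 0.6
```

```bash
python3 st.py
```

```text
clk 21.25 tcp [ 550.3 -191.8  157.9] yaw 18.94 F [-2.2  6.9  4.8] w 0.6
lin [ -1.2 -12.    2.9]
rot [-0.001 -0.003  0.003]
clamp x -22.0 y -1.2 push 7.2
```

Emit:
{"api": "drive_tool", "payload": {
  "moves": [
    {"linear": [0, 0.002, 0], "angular": [0, 0, 0], "fingers": 1},
    {"linear": [0, 0.001, 0], "angular": [0, 0, 0], "fingers": 1},
    {"linear": [0, 0, 0], "angular": [0, 0, 0], "fingers": 1},
    {"linear": [0, 0, 0], "angular": [0, 0, 0], "fingers": 1}
  ]
}}

```text
clock: 21.58
tool_pos: [551.1, -193.8, 157.7]
orientation: [-3.095, -0.517, -0.003]
ft_force: [-2.7, 7.1, 4.3]
width: 0.4
```

```bash
python3 st.py
```

```text
clk 21.58 tcp [ 551.1 -193.8  157.7] yaw 18.97 F [-2.7  7.1  4.3] w 0.4
lin [ -1.2 -14.2   2.7]
rot [-0.003 -0.002  0.003]
clamp x -24.2 y -1.2 push 7.6
```

Resolving the push along the trigger's arc (including Fz) gives a flat free-stroke baseline of about 6.3 N. It is 8.3 N now, so about 4 N of pressure. The target is about 13 N.

```bash
cat >> st.py <<'E'
th=np.arcsin(np.clip((-x-9.3)/70,0,.45)); F=o['ft_force']; tan=F[:2]@cx*np.cos(th)+F[2]*np.sin(th)
print('th %.3f tang %.2f  pressure~%.1f'%(th,tan,(tan-6.05-1.3*th)/.54))
E
python3 st.py|tail -1
```

```text
th 0.214 tang 8.36  pressure~3.8
```

Emit:
{"api": "drive_tool", "payload": {
  "moves": [
    {"linear": [0, 0.002, 0], "angular": [0, 0, 0], "fingers": 1},
    {"linear": [0, 0.001, 0], "angular": [0, 0, 0], "fingers": 1},
    {"linear": [0, 0, 0], "angular": [0, 0, 0], "fingers": 1},
    {"linear": [0, 0, 0], "angular": [0, 0, 0], "fingers": 1}
  ]
}}

```text
clock: 21.92
tool_pos: [551.7, -195.7, 157.4]
orientation: [-3.094, -0.517, -0.002]
ft_force: [-4.0, 8.7, 4.4]
width: 0.7
```

```bash
python3 st.py
```

```text
clk 21.92 tcp [ 551.7 -195.7  157.4] yaw 18.99 F [-4.   8.7  4.4] w 0.7
lin [ -1.2 -16.2   2.5]
rot [-0.005 -0.002  0.003]
clamp x -26.2 y -1.2 push 9.5
th 0.244 tang 10.33  pressure~7.3
```

Emit:
{"api": "drive_tool", "payload": {
  "moves": [
    {"linear": [0, 0.002, 0], "angular": [0, 0, 0], "fingers": 1},
    {"linear": [0, 0.001, 0], "angular": [0, 0, 0], "fingers": 1},
    {"linear": [0, 0, 0], "angular": [0, 0, 0], "fingers": 1},
    {"linear": [0, 0, 0], "angular": [0, 0, 0], "fingers": 1}
  ]
}}

```text
clock: 22.25
tool_pos: [552.3, -197.6, 157.1]
orientation: [-3.092, -0.518, -0.0]
ft_force: [-3.4, 9.4, 5.0]
width: 0.6
```

```bash
python3 st.py
```

```text
clk 22.25 tcp [ 552.3 -197.6  157.1] yaw 19.02 F [-3.4  9.4  5. ] w 0.6
lin [ -1.2 -18.2   2.3]
rot [-0.007 -0.001  0.004]
clamp x -28.2 y -1.2 push 10.0
th 0.273 tang 10.96  pressure~8.4
```

Emit:
{"api": "drive_tool", "payload": {
  "moves": [
    {"linear": [0, 0.002, 0], "angular": [0, 0, 0], "fingers": 1},
    {"linear": [0, 0.001, 0], "angular": [0, 0, 0], "fingers": 1},
    {"linear": [0, 0, 0], "angular": [0, 0, 0], "fingers": 1},
    {"linear": [0, 0, 0], "angular": [0, 0, 0], "fingers": 1}
  ]
}}

```text
clock: 22.58
tool_pos: [553.0, -199.4, 156.8]
orientation: [-3.09, -0.518, 0.001]
ft_force: [-4.0, 11.0, 3.8]
width: 0.6
```

```bash
python3 st.py
```

```text
clk 22.58 tcp [ 553.  -199.4  156.8] yaw 19.05 F [-4.  11.   3.8] w 0.6
lin [ -1.2 -20.1   2. ]
rot [-0.009 -0.001  0.004]
clamp x -30.1 y -1.2 push 11.7
th 0.302 tang 12.29  pressure~10.8
```

Emit:
{"api": "drive_tool", "payload": {
  "moves": [
    {"linear": [0, 0.001, 0], "angular": [0, 0, 0], "fingers": 1},
    {"linear": [0, 0.001, 0], "angular": [0, 0, 0], "fingers": 1},
    {"linear": [0, 0, 0], "angular": [0, 0, 0], "fingers": 1},
    {"linear": [0, 0, 0], "angular": [0, 0, 0], "fingers": 1}
  ]
}}

```text
clock: 22.92
tool_pos: [553.4, -200.5, 156.5]
orientation: [-3.088, -0.519, 0.002]
ft_force: [-4.8, 12.4, 3.2]
width: 0.8
```

```bash
python3 st.py
```

```text
clk 22.92 tcp [ 553.4 -200.5  156.5] yaw 19.06 F [-4.8 12.4  3.2] w 0.8
lin [ -1.1 -21.3   1.8]
rot [-0.01  -0.     0.005]
clamp x -31.3 y -1.2 push 13.3
th 0.320 tang 13.63  pressure~13.3
```

Target reached. Holding and averaging readings, then looking from both cameras.

Emit:
{"api": "drive_tool", "payload": {
  "moves": [
    {"linear": [0, 0, 0], "angular": [0, 0, 0], "fingers": 1},
    {"linear": [0, 0, 0], "angular": [0, 0, 0], "fingers": 1},
    {"linear": [0, 0, 0], "angular": [0, 0, 0], "fingers": 1}
  ]
}}

```text
clock: 23.17
tool_pos: [553.3, -200.5, 156.6]
orientation: [-3.088, -0.519, 0.002]
ft_force: [-4.5, 11.7, 2.5]
width: 0.7
```

```bash
python3 st.py|tail -2; python3 - <<'E'
import subprocess
from h import *
from bench import ctrl
t=ctrl.grab_frame('top'); s=ctrl.grab_frame('side'); fs=[]
for i in range(6):
    ctrl.grab_frame('top'); o=ctrl.get_obs(); x,y=tocl(o['tool_pos']);F=o['ft_force']; th=np.arcsin((-x-9.3)/70)
    fs.append((F[:2]@cx*np.cos(th)+F[2]*np.sin(th)-6.05-1.3*th)/.54)
print(np.round(fs,1),np.mean(fs),x,o['clock'])
T=cv2.resize(t['color'][180:280,310:450],None,fx=4,fy=4,interpolation=cv2.INTER_CUBIC)
cv2.imwrite('pics/q1.png',np.vstack([T]))
cv2.imwrite('pics/q2.png',cv2.resize(s['color'][150:370,200:380],None,fx=2.7,fy=2.7,interpolation=cv2.INTER_CUBIC))
E
```

```text
clamp x -31.3 y -1.2 push 12.6
th 0.319 tang 12.71  pressure~11.6
[12.8 11.1 11.2 12.4 12.2 13.7] 12.256442760502571 -31.291867512822037 23.5667
```

View pics/q1.png

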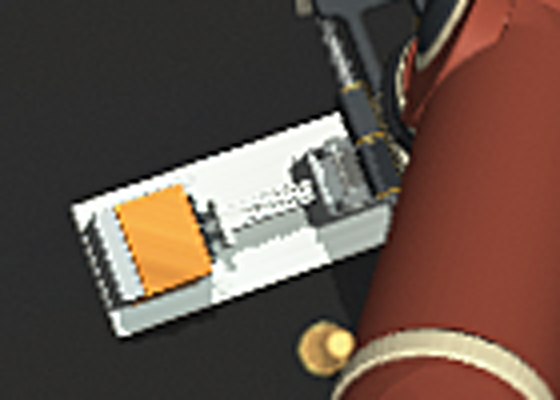

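View pics/q2.png

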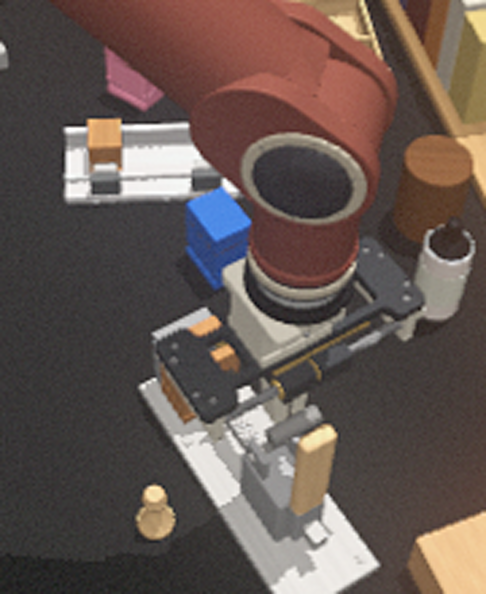

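The top view shows the box (crop (160,240)) square between the anvil and the pad, with the spring visibly shortened. The pawn and the other bystanders look undisturbed. The pressure estimate is steady at about 12 N, so I'm handing in.

```bash
python3 -c "
from bench import ctrl
print(ctrl.job_done())"
```

```text
the job is handed in; nothing more can be done
None
```

I lifted the deck box straight up out of its rail catch, stood it on the clamp bed between the fixed jaw and the pad, and released it. I then pumped the trigger with two full squeezes and a third partial one. The arm is still holding the trigger back at about 0.32 rad, and I handed the job in at about 23.6 s.

**Last checks:**
- **Clamping pressure:** about 12.3 N on average (six readings from 11.1 to 13.7 N), with the arm not moving. This is worked out from the wrist force along the trigger's arc minus the free-stroke baseline, so it is an estimate good to about 2 N.
- **Position:** in the last pictures the box is upright and square between the fixed jaw and the pad, with the clamp spring visibly shortened.
- **Other objects:** those in view (low block, pawn, glue bottle, dice cup and look-alikes) showed no sign of having moved.

**Disagreements:**
- The side camera put the carried box 3–7 mm nearer the fixed jaw than the measured tool position did. The top camera agreed with the tool position, so I used that.
- The top view showed the box up to about 2 mm off centre sideways and 1.5–2° askew before the pad closed on it. I did not measure this again after clamping.

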